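# Load the soldering carrier and bolt its hold-down gate

## Robot

A 7-joint arm with a two-finger parallel gripper is mounted at the origin on the work surface. World frame = base frame: x ahead of the robot, y to its left, z up, the work surface at z = 0. Lengths are in m, angles in rad, forces in N, time in s.
With the tool pointing down it reaches from about 0.425 to 1.025 m from the base axis. Payload 9.4 kg.
Tool frame: the origin (TCP) lies on the centre line of the jaws, within the pads' length; the fingertips stand 17 mm ahead of it and the grasp point (between the pads) lies 2 mm behind it; z points along the fingers, y is the direction in which the jaws open and shut (so a half turn about z gives the same grasp; the last joint's range is limited). The gripper opens to 93 mm and grips with 3 to 60 N. Pads are 15 mm wide; open, the fingers measure 128 mm over their backs; the gripper's body (75 mm by 188 mm) begins 65 mm behind the grasp point.
Start: joints at [-1.328, 0.599, -0.003, 1.599, 0.002, 0.943, -0.08], TCP at [0.228, 0.688, 0.236] pointing down, gripper open.
Joint ranges: [-2.57, 2.57], [-0.35, 1.97], [-1.29, 1.29], [0.11, 2.56], [-1.05, 4.19], [0.11, 1.86], [-2.63, 2.63]. Speed limits (rad/s): [2.22, 2.22, 3.01, 3.01, 3.14, 3.14, 3.14].

## Interface

Orientations are given as a 3x3 rotation matrix whose columns are the frame's x, y, z axes.
In Python, from bench import bot, eyes, ticket gives the robot as it stands.
- The arm moves only by the shell command python3 -m inch 'ROWS' [OPENING] [FORCE]. ROWS is JSON, a list of rows, each an object of numbers: "tx", "ty", "tz": the shift along the tool's x, y, z in m; "ax", "ay", "az": the turn, a rotation vector about the tool's x, y, z in degrees. In form: [{"tx": .., "ty": .., "tz": .., "ax": .., "ay": .., "az": ..}, ...]. A call has 1 to 10 rows; each row is the pose to reach, as a shift and turn from the pose commanded when the call began, along the tool's axes at that moment; what a row does not reach only later rows make up. A row lasts 1/12 s, in which the tool goes at most 41.7 mm and 7.16 degrees, less where a joint would pass 70% of its speed; a pose out of reach is approached as far as the arm can. A call with a gripper value outside its range is refused whole. OPENING is the opening in per cent of the stroke, from 0 (shut) to 100 (fully open), set as the call begins (- or left out, the last holds). The fingers move at their own pace and stop on an object; FORCE is the grip in N (left out, the last holds). Time passes only in rows, so rows that repeat a pose let the fingers close. It gives the time, the measured TCP pose, the force and the opening at its end, in the units of the state.
- bot.get_state(): the state, without advancing time (a new reading comes with each control period).
- eyes.get_image(name): name is "side" or "top"; returns the picture (400x640x3 uint8, red, green, blue); there is no depth.
- eyes.camera_params(name): a dict with "mtx" (3x3 intrinsics, pixels), "R" (3x3) and "t" (3): a world point X has camera coordinates R X + t. Camera axes: x right, y down, z forward; pixel columns grow to the right and rows downward; lengths in m; the calibration is good to about 2 mm. A picture is of the moment at which its call begins. camera_params takes no time and is no camera call.
- ticket.finish_job(): hands the job in, once; it reports no verdict.
The state is a dict: "t": time; "qpos": joint angles; "qd": joint speeds; "joint_torque": joint torques, N m; "position": TCP position; "eef_rot": TCP orientation; "wrist_force": force on the tool from outside, world axes, zero at the start; "torque": the same for the moment, N m; "finger_gap": finger opening in m.
Only numpy, scipy, OpenCV 4.12 (cv2) and the standard library are available. Lean on these libraries where they do the work, as an engineer would, in place of code of your own. Each camera call takes 0.05 s, during which the arm holds its last target. There are 200 camera calls.

## Task

Load the soldering carrier: lift the red bolt handle out of its notch, draw the bolt and drop the handle into the other notch, slide the hold-down gate fully open, and put every power board from the mat flat into a pocket of its own (any pocket), bare edge towards the gate and red terminal block away from it. Then slide the gate fully shut over the board edges, shoot the bolt again and drop its handle down into the first notch. Leave the solder spool, the flux jar and the parts bin where they stand.

Things in the scene. Friction and masses are not known exactly. Their poses are not given: they have to be found in the camera images.
- carrier: the soldering carrier, fixed to the bench: dark glass-fibre plate 156 (own x) x 360 (own y) x 8 mm, 0 to 8 mm high. Origin: centre of its underside, z up. Four pockets side by side; along its +x side the hold-down gate; at its -y end the barrel bolt. Nothing on it rises above 49 mm but the lifted knob (84 mm). Stands left or right on the bench, yaw within 0.2 rad
- mat: tan bench mat 250 x 230 x 3 mm, fixed, on which the boards lie; origin: centre of its underside
- pocket1 (a point): pocket 1 of 4 (at y = -56 mm in the carrier): centre of its floor, which is 8 mm above the bench; axes as the carrier's. Recess 80 (x) x 56 (y) mm for a board of 76 x 52, walls 6 mm high. The board's bare edge goes to +x, under the gate
- pocket2 (a point): pocket 2 of 4 (at y = 8 mm in the carrier): centre of its floor, which is 8 mm above the bench; axes as the carrier's. Recess 80 (x) x 56 (y) mm for a board of 76 x 52, walls 6 mm high. The board's bare edge goes to +x, under the gate
- pocket3 (a point): pocket 3 of 4 (at y = 72 mm in the carrier): centre of its floor, which is 8 mm above the bench; axes as the carrier's. Recess 80 (x) x 56 (y) mm for a board of 76 x 52, walls 6 mm high. The board's bare edge goes to +x, under the gate
- pocket4 (a point): pocket 4 of 4 (at y = 136 mm in the carrier): centre of its floor, which is 8 mm above the bench; axes as the carrier's. Recess 80 (x) x 56 (y) mm for a board of 76 x 52, walls 6 mm high. The board's bare edge goes to +x, under the gate
- board1: power board, one of up to four alike (absent: None): green plate 76 (own x) x 52 (y) x 5 mm, about 110 g. Origin: centre of its underside, z up. In its middle a rigid black heatsink 34 (x) x 30 (y) mm, 5 to 30 mm above the underside: grip it across its 30 mm. Red terminal block at the -x end (x -37 to -25 mm, |y| < 18 mm, up to 17 mm); the +x end is the bare edge with gold contacts
- board1_edge (a point): middle of the bare (+x) end of board1, 38 mm from its centre, at underside height
- board2: power board, one of up to four alike (absent: None): green plate 76 (own x) x 52 (y) x 5 mm, about 110 g. Origin: centre of its underside, z up. In its middle a rigid black heatsink 34 (x) x 30 (y) mm, 5 to 30 mm above the underside: grip it across its 30 mm. Red terminal block at the -x end (x -37 to -25 mm, |y| < 18 mm, up to 17 mm); the +x end is the bare edge with gold contacts
- board2_edge (a point): middle of the bare (+x) end of board2, 38 mm from its centre, at underside height
- board3: power board, one of up to four alike (absent: None): green plate 76 (own x) x 52 (y) x 5 mm, about 110 g. Origin: centre of its underside, z up. In its middle a rigid black heatsink 34 (x) x 30 (y) mm, 5 to 30 mm above the underside: grip it across its 30 mm. Red terminal block at the -x end (x -37 to -25 mm, |y| < 18 mm, up to 17 mm); the +x end is the bare edge with gold contacts
- board3_edge (a point): middle of the bare (+x) end of board3, 38 mm from its centre, at underside height
- board4: power board, one of up to four alike (absent: None): green plate 76 (own x) x 52 (y) x 5 mm, about 110 g. Origin: centre of its underside, z up. In its middle a rigid black heatsink 34 (x) x 30 (y) mm, 5 to 30 mm above the underside: grip it across its 30 mm. Red terminal block at the -x end (x -37 to -25 mm, |y| < 18 mm, up to 17 mm); the +x end is the bare edge with gold contacts
- board4_edge (a point): middle of the bare (+x) end of board4, 38 mm from its centre, at underside height
- gate (a joint): the aluminium gate, m: 0 = shut, overlapping the bare edges of seated boards by 12 mm; 0.028 = fully open (moved along the carrier's +x), clear of the pockets. Plate 44 x 266 mm, underside 15.5 mm and top 19.5 mm above the bench. Friction about 2 N, stays where left; locked while the bolt is in its lug. It passes over seated boards only, not over a terminal block
- gate_grip (a point): centre of the gate's upright black pull bar, 12 (carrier x) x 56 (carrier y) mm, rising from 19.5 to 47.5 mm above the bench; this point is 37.5 mm above the bench. Grip it across its 12 mm. Closed, it stands at x = 33, y = 40 mm in the carrier's frame
- bolt (a joint): the bolt rod, m: 0 = shot, its tip in the gate's lug; 0.030 = drawn (moved along the carrier's -y). Both ends are stops, at the two notches. About 1 N of friction. The handle in a notch keeps it from sliding; it can be shot only with the gate closed within 2 mm
- bolt_handle (a joint): angle of the bolt's handle about the rod, rad: 0 = lying level, down in a notch, pointing to the carrier's -x; grows as it is lifted, to 1.4. Above about 0.7 it clears the notch plate; let go, it falls by its own weight into the notch if it is over one, else it rests on the plate at about 0.6
- bolt_knob (a point): centre of the red ball knob, 18 mm across, at the end of the 10 mm thick handle, 45 mm from the rod's axis. The axis runs along the carrier's y at x = 33 mm, 30 mm above the bench. With the handle down the knob is at x = -12 mm, 30 mm above the bench (22 mm above the carrier's plate)
- notch_locked (a point): the notch of the shot bolt (y = -125 mm in the carrier), 15 mm wide, in the upright steel notch plate (3 mm thick, at x = 15 mm in the carrier, 36 mm high); the point is where the handle's axis lies in it
- notch_open (a point): the like notch of the drawn bolt, 30 mm further along the carrier's -y
- solder_spool: bystander: blue spool of solder wire standing on end, 58 mm across, 52 mm high; origin: centre of its underside
- flux_jar: bystander: amber jar with black lid, 48 mm across, 55 mm high; origin: centre of its underside
- parts_bin: bystander: small black bin of parts, 100 x 75 x 45 mm; origin: centre of its underside
Mind the look-alikes: they are no part of the job. Leave any pink look-alike of the board2 alone. Leave any white look-alike of the board4 alone.

How it is judged:
On the way, in this order (a step that is already met when the one before it is completed fails the run):
1. the bolt is drawn and its handle lies down in the open notch (value of joint bolt above 0.026 m and value of joint bolt_handle below 0.15 rad), for 0.2 s.
2. the gate is slid fully open (value of joint gate above 0.024 m), for 0.2 s.
3. every board present lies flat in a pocket, bare edge towards the open gate (value of joint gate above 0.015 m and ((horizontal distance between board1 and pocket1 below 0.005 m and z of board1 in the frame of pocket1 between -0.002 and 0.002 m) or (horizontal distance between board1 and pocket2 below 0.005 m and z of board1 in the frame of pocket2 between -0.002 and 0.002 m) or (horizontal distance between board1 and pocket3 below 0.005 m and z of board1 in the frame of pocket3 between -0.002 and 0.002 m) or (horizontal distance between board1 and pocket4 below 0.005 m and z of board1 in the frame of pocket4 between -0.002 and 0.002 m)) and angle between the x axis of each of board1, board2, board3, board4 and the x axis of carrier, either way round below 0.12 rad and angle between each of board1, board2, board3, board4's own z axis and vertical below 0.06 rad and x of each of board1_edge, board2_edge, board3_edge, board4_edge in the frame of carrier above 0 m and ((horizontal distance between board2 and pocket1 below 0.005 m and z of board2 in the frame of pocket1 between -0.002 and 0.002 m) or (horizontal distance between board2 and pocket2 below 0.005 m and z of board2 in the frame of pocket2 between -0.002 and 0.002 m) or (horizontal distance between board2 and pocket3 below 0.005 m and z of board2 in the frame of pocket3 between -0.002 and 0.002 m) or (horizontal distance between board2 and pocket4 below 0.005 m and z of board2 in the frame of pocket4 between -0.002 and 0.002 m)) and ((horizontal distance between board3 and pocket1 below 0.005 m and z of board3 in the frame of pocket1 between -0.002 and 0.002 m) or (horizontal distance between board3 and pocket2 below 0.005 m and z of board3 in the frame of pocket2 between -0.002 and 0.002 m) or (horizontal distance between board3 and pocket3 below 0.005 m and z of board3 in the frame of pocket3 between -0.002 and 0.002 m) or (horizontal distance between board3 and pocket4 below 0.005 m and z of board3 in the frame of pocket4 between -0.002 and 0.002 m)) and ((horizontal distance between board4 and pocket1 below 0.005 m and z of board4 in the frame of pocket1 between -0.002 and 0.002 m) or (horizontal distance between board4 and pocket2 below 0.005 m and z of board4 in the frame of pocket2 between -0.002 and 0.002 m) or (horizontal distance between board4 and pocket3 below 0.005 m and z of board4 in the frame of pocket3 between -0.002 and 0.002 m) or (horizontal distance between board4 and pocket4 below 0.005 m and z of board4 in the frame of pocket4 between -0.002 and 0.002 m))), for 0.2 s.
4. the gate is slid shut over the board edges (value of joint gate below 0.003 m), for 0.2 s.
5. the bolt is shot and its handle lies down in the first notch (value of joint bolt below 0.004 m and value of joint bolt_handle below 0.15 rad), for 0.2 s.
At the end, for the whole second after the job is handed in: Every board present lies at rest in a pocket: centre within 5 mm of the pocket's centre, underside within 2 mm of its floor, square within 0.12 rad, bare edge on the gate's side; the gate is shut (joint below 3 mm), the bolt shot (below 4 mm) and its handle down in the notch (below 0.15 rad) (all of step 5 and ((horizontal distance between board1 and pocket1 below 0.005 m and z of board1 in the frame of pocket1 between -0.002 and 0.002 m) or (horizontal distance between board1 and pocket2 below 0.005 m and z of board1 in the frame of pocket2 between -0.002 and 0.002 m) or (horizontal distance between board1 and pocket3 below 0.005 m and z of board1 in the frame of pocket3 between -0.002 and 0.002 m) or (horizontal distance between board1 and pocket4 below 0.005 m and z of board1 in the frame of pocket4 between -0.002 and 0.002 m)) and angle between the x axis of each of board1, board2, board3, board4 and the x axis of carrier, either way round below 0.12 rad and angle between each of board1, board2, board3, board4's own z axis and vertical below 0.06 rad and x of each of board1_edge, board2_edge, board3_edge, board4_edge in the frame of carrier above 0 m and ((horizontal distance between board2 and pocket1 below 0.005 m and z of board2 in the frame of pocket1 between -0.002 and 0.002 m) or (horizontal distance between board2 and pocket2 below 0.005 m and z of board2 in the frame of pocket2 between -0.002 and 0.002 m) or (horizontal distance between board2 and pocket3 below 0.005 m and z of board2 in the frame of pocket3 between -0.002 and 0.002 m) or (horizontal distance between board2 and pocket4 below 0.005 m and z of board2 in the frame of pocket4 between -0.002 and 0.002 m)) and ((horizontal distance between board3 and pocket1 below 0.005 m and z of board3 in the frame of pocket1 between -0.002 and 0.002 m) or (horizontal distance between board3 and pocket2 below 0.005 m and z of board3 in the frame of pocket2 between -0.002 and 0.002 m) or (horizontal distance between board3 and pocket3 below 0.005 m and z of board3 in the frame of pocket3 between -0.002 and 0.002 m) or (horizontal distance between board3 and pocket4 below 0.005 m and z of board3 in the frame of pocket4 between -0.002 and 0.002 m)) and ((horizontal distance between board4 and pocket1 below 0.005 m and z of board4 in the frame of pocket1 between -0.002 and 0.002 m) or (horizontal distance between board4 and pocket2 below 0.005 m and z of board4 in the frame of pocket2 between -0.002 and 0.002 m) or (horizontal distance between board4 and pocket3 below 0.005 m and z of board4 in the frame of pocket3 between -0.002 and 0.002 m) or (horizontal distance between board4 and pocket4 below 0.005 m and z of board4 in the frame of pocket4 between -0.002 and 0.002 m)) and linear speed of each of board1, board2, board3, board4 below 0.02 m/s and value of joint gate below 0.003 m); the robot touches nothing.
It fails at once if the solder spool is moved more than 2 cm or tipped over (distance of solder_spool from where it was at the start of the episode above 0.02 m or angle between solder_spool's own z axis and vertical above 0.4 rad).
It fails at once if the flux jar is moved more than 2 cm or tipped over (distance of flux_jar from where it was at the start of the episode above 0.02 m or angle between flux_jar's own z axis and vertical above 0.4 rad).
It fails at once if the parts bin is moved more than 2 cm or tipped over (distance of parts_bin from where it was at the start of the episode above 0.02 m or angle between parts_bin's own z axis and vertical above 0.4 rad).
Of board1, board2, board3, board4 only 3 to 4 are there at a start; the rules pass over those that are not, and their reading is None.
At some moment in a run one of board1, board2, board3, board4 may be knocked a few centimetres aside while the robot is not near it.
Once in a run the grip may slacken for a moment while it holds something.
It also fails if it takes over 208 s, if anything falls off the work surface, if the arm or the gripper's body presses on something with over 40 N, if the wrist force passes 120 N, or if a joint passes its speed limit or range.

## Working session

There is one attempt and no reset: what is moved stays moved. The work goes in short steps, Python scripts to look and compute and a shell command to move; the robot and the scene stay as the last step left them, time stands still between calls to the robot, and variables do not carry over. Pictures are saved under pics/ and viewed, about 12 in all and at most 16, crops included, and the job is handed in when it is done.

```bash
mkdir -p pics; ls; python3 - <<'E'
from bench import bot, eyes
import cv2
s=bot.get_state(); print(s['t'],s['position'],s['eef_rot'],s['finger_gap'],s['wrist_force'])
for n in("top","side"):
    p=eyes.camera_params(n); print(n,p)
    cv2.imwrite(f"pics/{n}0.png",eyes.get_image(n)[:,:,::-1])
E
```

```text
pics
0.0 [0.22777967 0.6878124  0.23475791] [[-9.49325064e-01  3.14295727e-01 -3.44715083e-04]
 [ 3.14295884e-01  9.49323895e-01 -1.49643647e-03]
 [-1.43077324e-04 -1.52894718e-03 -9.99998821e-01]] 0.0931755639903074 [-0.48408329 -0.15079917 -0.04757438]
top {'mtx': array([[435.73308196,   0.        , 312.83510042],
       [  0.        , 435.73308196, 193.50367504],
       [  0.        ,   0.        ,   1.        ]]), 'R': array([[ 0.01493872, -0.99987428,  0.00531559],
       [-0.99460727, -0.01540527, -0.10256247],
       [ 0.10263146, -0.00375477, -0.99471236]]), 't': array([0.00195577, 0.59586361, 1.1437197 ])}
side {'mtx': array([[423.49850153,   0.        , 320.19355026],
       [  0.        , 423.49850153, 195.799356  ],
       [  0.        ,   0.        ,   1.        ]]), 'R': array([[-0.95472153, -0.2972381 , -0.01250248],
       [-0.21964135,  0.73258198, -0.64426805],
       [ 0.2006601 , -0.61235051, -0.76469757]]), 't': array([0.56150656, 0.13818392, 1.07093177])}
```

View pics/top0.png

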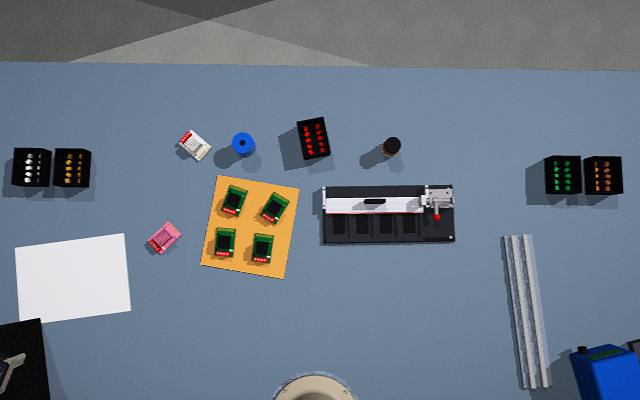

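View pics/side0.png

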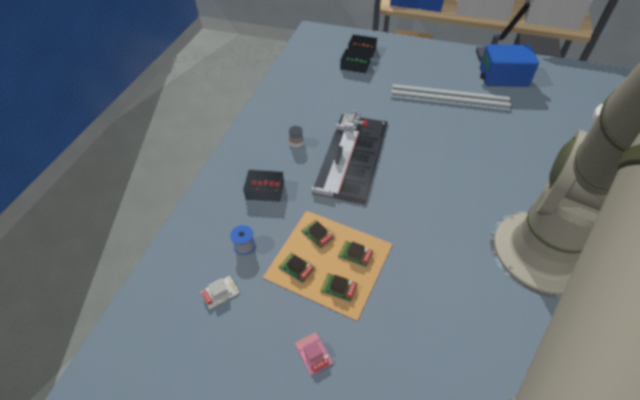

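```bash
cat > h.py <<'E'
import numpy as np, cv2
from bench import bot, eyes
def ray(n,uv,z):
    p=eyes.camera_params(n); uv=np.atleast_2d(np.float64(uv))
    d=(np.linalg.inv(p['mtx'])@np.c_[uv,np.ones(len(uv))].T).T@p['R']; c=-p['R'].T@p['t']
    return c+d*((z-c[2])/d[:,2])[:,None]
def proj(n,X):
    p=eyes.camera_params(n); q=(p['R']@np.atleast_2d(X).T).T+p['t']; q=q@p['mtx'].T
    return q[:,:2]/q[:,2:]
def hsv(im): return cv2.cvtColor(im,cv2.COLOR_RGB2HSV)
def boards(im,n,z=0.008):
    """green+red plate blobs -> (pixel, centre, yaw of bare edge, size)"""
    h=hsv(im); H,S,V=cv2.split(h)
    g=((H>40)&(H<90)&(S>90)&(V>40)); r=(((H<8)|(H>172))&(S>150)&(V>90))
    out=[]
    k=cv2.morphologyEx(g.astype(np.uint8),cv2.MORPH_CLOSE,np.ones((5,5)))
    for c in cv2.findContours(k,cv2.RETR_EXTERNAL,cv2.CHAIN_APPROX_NONE)[0]:
        if cv2.contourArea(c)<150: continue
        m=np.zeros(k.shape,np.uint8); cv2.drawContours(m,[cv2.convexHull(c)],-1,1,-1); m=cv2.dilate(m,np.ones((5,5)))>0
        pg=np.argwhere(m&(g|r))[:,::-1]; pr=np.argwhere(m&r)[:,::-1]
        W=ray(n,pg,z)[:,:2]; (cx,cy),sz,a=cv2.minAreaRect(np.float32(W*1000)); 
        b=np.deg2rad(a)+(np.pi/2 if sz[0]<sz[1] else 0)
        d=np.array([cx,cy])/1000-(ray(n,pr,z+.015)[:,:2].mean(0) if len(pr) else [0,0])
        if np.cos(b)*d[0]+np.sin(b)*d[1]<0: b+=np.pi
        b=(b+np.pi)%(2*np.pi)-np.pi
        out.append((pg.mean(0).round(1),np.round([cx,cy],1),round(np.degrees(b),1),np.round(sorted(sz),1),len(pr)))
    return out
E
python3 - <<'E'
from h import *
im=cv2.imread('pics/top0.png')[:,:,::-1].copy()
for o in boards(im,'top'): print(*o)
a=cv2.resize(im[175:255,310:465],None,fx=5,fy=5,interpolation=cv2.INTER_CUBIC)[:,:,::-1]
b=cv2.resize(im[170:285,195:305],None,fx=5,fy=5,interpolation=cv2.INTER_CUBIC)[:,:,::-1]
cv2.imwrite('pics/c0.png',a);cv2.imwrite('pics/m0.png',b)
E
```

```text
[262.5 247.7] [448.7 146.3] -7.2 [49.6 75.2] 44
[225.3 242.3] [463.2 248.8] -4.3 [50.8 75.3] 48
[274.3 208.1] [557.7 116.3] -30.1 [50.5 74.9] 44
[234.4 200.8] [576.5 227.4] -18.8 [50.7 75.6] 50
[562.2 175.5] [ 659.9 -677.9] -2.4 [44.4 81. ] 0
```

View pics/c0.png

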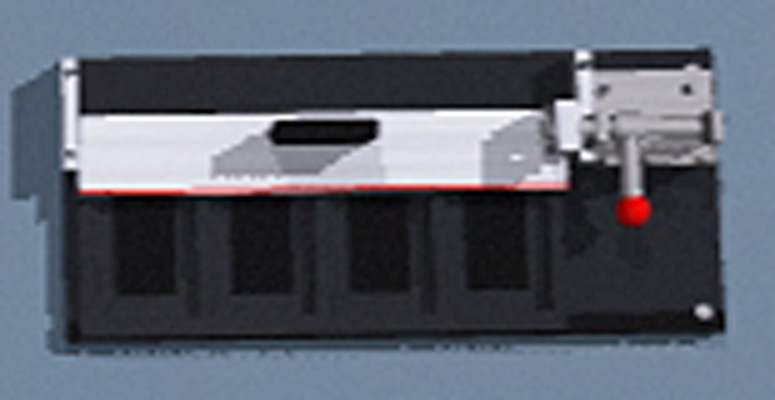

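View pics/m0.png

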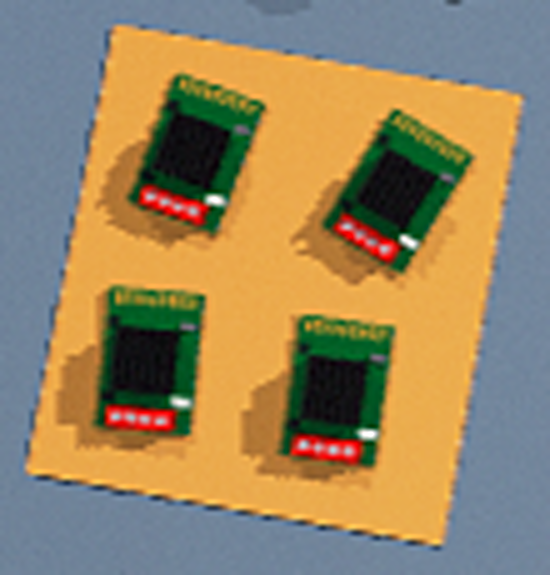

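```bash
python3 - <<'E'
from h import *
im=cv2.imread('pics/top0.png')[:,:,::-1].copy()
H,S,V=cv2.split(hsv(im)); 
cr=lambda x,y:[310+x/5-.4,175+y/5-.4]
r=(((H<8)|(H>172))&(S>150)&(V>90)); 
pk=[p for p in np.argwhere(r)[:,::-1] if 430<p[0]<445 and 205<p[1]<222]; k=np.mean(pk,0)
print('knob px',k,len(pk))
# red stripe
ps=np.array([p for p in np.argwhere(r)[:,::-1] if 320<p[0]<430 and 200<p[1]<220]); print('stripe',ps[:,0].min(),ps[:,0].max())
W=ray('top',ps,.0195)[:,:2]; vx,vy,x0,y0=cv2.fitLine(np.float32(W*1000),cv2.DIST_L2,0,.1,.1).ravel(); print('stripe line',np.degrees(np.arctan2(-vx,vy)),x0,y0)
pts=[('knob',k,.030,(-.012,-.125)),('bar',cr(324,132),.0475,(.033,.040)),('BR',cr(725,329),.008,(-.078,-.180)),('TR',cr(711,50),.008,(.078,-.180)),('BL',cr(72,344),.008,(-.078,.180)),('TL',cr(60,60),.008,(.078,.18))]
Wd=np.array([ray('top',p[1],p[2])[0,:2] for p in pts]); L=np.array([p[3] for p in pts])
def fit(L,W):
    a=L-L.mean(0);b=W-W.mean(0); th=np.arctan2((a[:,0]*b[:,1]-a[:,1]*b[:,0]).sum(),(a*b).sum())
    R=np.array([[np.cos(th),-np.sin(th)],[np.sin(th),np.cos(th)]]); return th,R,W.mean(0)-R@L.mean(0)
th,R,t=fit(L,Wd); print('carrier',np.degrees(th),t)
for p,w in zip(pts,Wd): print(p[0],w.round(4),'local',((w-t)@R).round(4),p[3])
print('stripe local',((np.array([[x0,y0]])/1000-t)@R))
for n,xy in [('pocket dark TL',(115,195)),('BR',(180,292)),('p4 dark',(467,292)),('p4r',(528,292)),('gateTL',(80,115)),('gateBR',(568,188))]:
    print(n,((ray('top',cr(*xy),.0195 if 'gate' in n else .008)[0,:2]-t)@R).round(4))
# knob side check
s=cv2.imread('pics/side0.png')[:,:,::-1].copy();H,S,V=cv2.split(hsv(s));r=(((H<8)|(H>172))&(S>150)&(V>90))
q=np.array([p for p in np.argwhere(r)[:,::-1] if 355<p[0]<380 and 115<p[1]<135]); print('side knob',len(q),q.mean(0),ray('side',q.mean(0),.03))
for o in boards(s,'side'): print(*o)
E
```

```text
knob px [436.27272727 216.72727273] 33
stripe 326 412
stripe line -178.23041 547.8324 -150.09154
carrier 2.0793802623701527 [ 0.54586311 -0.19547074]
knob [ 0.5383 -0.3214] local [-0.0122 -0.1256] (-0.012, -0.125)
bar [ 0.5766 -0.1526] local [0.0322 0.0418] (0.033, 0.04)
BR [ 0.4758 -0.3768] local [-0.0766 -0.1787] (-0.078, -0.18)
TR [ 0.6287 -0.3719] local [ 0.0764 -0.1793] (0.078, -0.18)
BL [ 0.4624 -0.0214] local [-0.0771  0.177 ] (-0.078, 0.18)
TL [ 0.6176 -0.0129] local [0.0783 0.1798] (0.078, 0.18)
stripe local [[0.00361451 0.04527786]]
pocket dark TL [0.0033 0.1515]
BR [-0.0503  0.1175]
p4 dark [-0.0536 -0.039 ]
p4r [-0.0543 -0.0722]
gateTL [0.0466 0.17  ]
gateBR [ 0.0013 -0.0938]
side knob 9 [364.88888889 122.66666667] [[ 0.53783311 -0.31959913  0.03      ]]
```

```bash
cat >> h.py <<'E'
T=np.array([.5459,-.1957]); TH=np.radians(2.0)
def loc(x,y,t=None,th=None):
    t=T if t is None else t; th=TH if th is None else th
    return t+np.array([np.cos(th)*x-np.sin(th)*y,np.sin(th)*x+np.cos(th)*y])
def to(x,y,z,yaw):
    """tool-frame shift (mm) and az (deg) to bring TCP to x,y,z (m), tool y axis at world yaw (deg), tool pointing straight down"""
    from scipy.spatial.transform import Rotation as Ro
    s=bot.get_state(); R=s['eef_rot']; p=np.array(s['position'])
    d=R.T@(np.array([x,y,z])-p); c,sn=np.cos(np.radians(yaw)),np.sin(np.radians(yaw))
    Rt=np.c_[[-sn if 0 else -(-sn)*-1*-1,0,0],[c,sn,0],[0,0,-1]]; Rt[:,0]=np.cross(Rt[:,1],Rt[:,2])
    print('t(mm)',(d*1000).round(1),'a(deg)',np.degrees(Ro.from_matrix(R.T@Rt).as_rotvec()).round(2))
def st():
    s=bot.get_state(); print('t',round(s['t'],2),'p',np.round(s['position'],4),'yaw',round(np.degrees(np.arctan2(s['eef_rot'][1][1],s['eef_rot'][0][1])),2),'gap',round(s['finger_gap'],4),'F',np.round(s['wrist_force'],1))
E
sed -i 's/Rt=np.c_\[\[.*\],\[c,sn,0\]/Rt=np.c_[[0,0,0],[c,sn,0]/; s/\[0,0,-1\]\]; Rt/[0,0,-1.]]; Rt/' h.py
python3 -c "
from h import *
to(.55,.2,.235,92); print(loc(-.012,-.125))"
```

```text
t(mm) [-4.592e+02 -3.618e+02  4.000e-01] a(deg) [-8.000e-02 -1.000e-02 -2.032e+01]
[ 0.53826975 -0.32104265]
```

```bash
python3 -m inch '[{"tx":-0.46,"ty":-0.362,"az":-20.3},{"tx":-0.46,"ty":-0.362,"az":-20.3},{"tx":-0.46,"ty":-0.362,"az":-20.3},{"tx":-0.46,"ty":-0.362,"az":-20.3},{"tx":-0.46,"ty":-0.362,"az":-20.3},{"tx":-0.46,"ty":-0.362,"az":-20.3},{"tx":-0.46,"ty":-0.362,"az":-20.3},{"tx":-0.46,"ty":-0.362,"az":-20.3},{"tx":-0.46,"ty":-0.362,"az":-20.3},{"tx":-0.46,"ty":-0.362,"az":-20.3}]' 45 20
python3 -m inch '[{"tx":0,"ty":0},{"tx":0,"ty":0}]'
python3 -c "
from h import *
st(); to(.538,-.321,.13,92)"
```

```text
t 0.1 p [0.2278 0.6879 0.2349] yaw 71.68 gap 0.093 F [-0.  -0.8 -0. ]
t(mm) [-611.6 -860.1  106.1] a(deg) [-8.000e-02 -1.000e-02 -2.032e+01]invalid input
invalid input
```

```bash
python3 -m inch '[{"tx":0,"ty":0,"tz":0,"ax":0,"ay":0,"az":0}]' 45 20;  python3 -m inch '[{"tx":-0.04,"ty":-0.03,"tz":0,"ax":0,"ay":0,"az":-5},{"tx":-0.08,"ty":-0.06,"tz":0,"ax":0,"ay":0,"az":-10}]'
```

```text
t: 0.18
position: [0.2278, 0.688, 0.235]
eef_rot: [[-0.949, 0.314, -0.0], [0.314, 0.949, -0.001], [-0.0, -0.001, -1.0]]
wrist_force: [0.3, -0.6, -0.7]
finger_gap: 0.0897
t: 0.35
position: [0.2733, 0.6207, 0.2347]
eef_rot: [[-0.991, 0.136, -0.001], [0.136, 0.991, 0.0], [0.001, -0.0, -1.0]]
wrist_force: [2.1, 0.2, 0.4]
finger_gap: 0.0773
```

All six keys are needed. Continue.

```bash
python3 -c "
from h import *
to(.55,.2,.235,92)"
```

```text
t(mm) [-331.3 -379.1   -0.6] a(deg) [ 0.   -0.05 -9.81]
```

```bash
python3 -m inch '[{"tx":-0.33,"ty":-0.38,"tz":0,"ax":0,"ay":0,"az":-9.8},{"tx":-0.33,"ty":-0.38,"tz":0,"ax":0,"ay":0,"az":-9.8},{"tx":-0.33,"ty":-0.38,"tz":0,"ax":0,"ay":0,"az":-9.8},{"tx":-0.33,"ty":-0.38,"tz":0,"ax":0,"ay":0,"az":-9.8},{"tx":-0.33,"ty":-0.38,"tz":0,"ax":0,"ay":0,"az":-9.8},{"tx":-0.33,"ty":-0.38,"tz":0,"ax":0,"ay":0,"az":-9.8},{"tx":-0.33,"ty":-0.38,"tz":0,"ax":0,"ay":0,"az":-9.8},{"tx":-0.33,"ty":-0.38,"tz":0,"ax":0,"ay":0,"az":-9.8},{"tx":-0.33,"ty":-0.38,"tz":0,"ax":0,"ay":0,"az":-9.8},{"tx":-0.33,"ty":-0.38,"tz":0,"ax":0,"ay":0,"az":-9.8}]' >/dev/null
python3 -c "
from h import *
st(); to(.538,-.321,.13,92)"
```

```text
t 1.18 p [0.501  0.2671 0.2357] yaw 91.48 gap 0.0418 F [ 0.6 -0.   0.1]
t(mm) [ -21.7 -588.8  105.7] a(deg) [-0.    0.01 -0.52]
```

```bash
python3 -m inch '[{"tx":-0.02,"ty":-0.3,"tz":0,"ax":0,"ay":0,"az":-0.5},{"tx":-0.02,"ty":-0.3,"tz":0,"ax":0,"ay":0,"az":-0.5},{"tx":-0.02,"ty":-0.3,"tz":0,"ax":0,"ay":0,"az":-0.5},{"tx":-0.02,"ty":-0.3,"tz":0,"ax":0,"ay":0,"az":-0.5},{"tx":-0.02,"ty":-0.3,"tz":0,"ax":0,"ay":0,"az":-0.5},{"tx":-0.02,"ty":-0.3,"tz":0,"ax":0,"ay":0,"az":-0.5},{"tx":-0.02,"ty":-0.3,"tz":0,"ax":0,"ay":0,"az":-0.5},{"tx":-0.02,"ty":-0.3,"tz":0,"ax":0,"ay":0,"az":-0.5}]' >/dev/null
python3 -m inch '[{"tx":0,"ty":-0.28,"tz":0.1,"ax":0,"ay":0,"az":0},{"tx":0,"ty":-0.28,"tz":0.1,"ax":0,"ay":0,"az":0},{"tx":0,"ty":-0.28,"tz":0.1,"ax":0,"ay":0,"az":0},{"tx":0,"ty":-0.28,"tz":0.1,"ax":0,"ay":0,"az":0},{"tx":0,"ty":-0.28,"tz":0.1,"ax":0,"ay":0,"az":0},{"tx":0,"ty":-0.28,"tz":0.1,"ax":0,"ay":0,"az":0},{"tx":0,"ty":-0.28,"tz":0.1,"ax":0,"ay":0,"az":0},{"tx":0,"ty":-0.28,"tz":0.1,"ax":0,"ay":0,"az":0},{"tx":0,"ty":-0.28,"tz":0.1,"ax":0,"ay":0,"az":0}]' >/dev/null
python3 -c "
from h import *
st(); to(.538,-.321,.03,92)"
```

```text
t 2.6 p [ 0.5363 -0.3134  0.1342] yaw 91.68 gap 0.0418 F [0.4 1.  0.1]
t(mm) [ -1.7  -7.7 104.2] a(deg) [-0.01 -0.11 -0.32]
```

```bash
python3 -m inch '[{"tx":-0.002,"ty":-0.006,"tz":0.02,"ax":0,"ay":0,"az":-0.3},{"tx":-0.002,"ty":-0.006,"tz":0.05,"ax":0,"ay":0,"az":-0.3},{"tx":-0.002,"ty":-0.006,"tz":0.075,"ax":0,"ay":0,"az":-0.3},{"tx":-0.002,"ty":-0.006,"tz":0.095,"ax":0,"ay":0,"az":-0.3},{"tx":-0.002,"ty":-0.006,"tz":0.103,"ax":0,"ay":0,"az":-0.3},{"tx":-0.002,"ty":-0.006,"tz":0.103,"ax":0,"ay":0,"az":-0.3},{"tx":-0.002,"ty":-0.006,"tz":0.103,"ax":0,"ay":0,"az":-0.3}]'
python3 - <<'E'
from h import *
st()
a,b=eyes.get_image('top'),eyes.get_image('side')
o=[cv2.resize(a[170:260,380:480],(500,450),interpolation=2),cv2.resize(b[85:175,300:400],(500,450),interpolation=2)]
cv2.imwrite('pics/k1.png',cv2.resize(np.hstack(o),(800,360))[:,:,::-1])
E
```

```text
t: 3.18
position: [0.5405, -0.3151, 0.0333]
eef_rot: [[-0.999, -0.041, 0.0], [-0.041, 0.999, 0.0], [-0.0, 0.0, -1.0]]
wrist_force: [-0.1, 0.8, -0.4]
finger_gap: 0.042
t 3.18 p [ 0.5405 -0.3151  0.0333] yaw 92.35 gap 0.042 F [-0.1  0.8 -0.4]
```

View pics/k1.png

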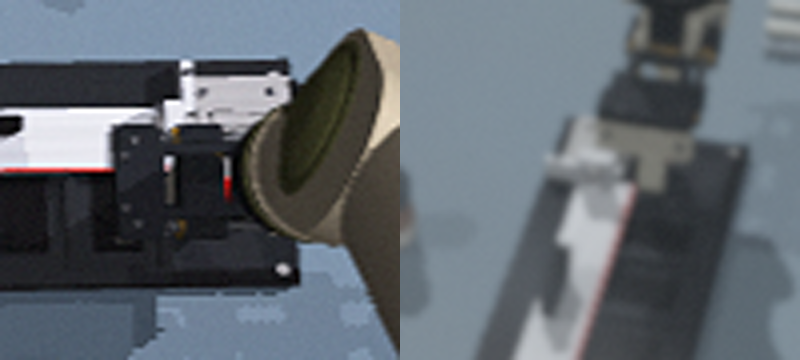

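```bash
python3 -m inch '[{"tx":0.002,"ty":-0.006,"tz":0.003,"ax":0,"ay":0,"az":0},{"tx":0.002,"ty":-0.006,"tz":0.003,"ax":0,"ay":0,"az":0},{"tx":0.002,"ty":-0.006,"tz":0.003,"ax":0,"ay":0,"az":0},{"tx":0.002,"ty":-0.006,"tz":0.003,"ax":0,"ay":0,"az":0}]'
python3 -m inch '[{"tx":0,"ty":0,"tz":0,"ax":0,"ay":0,"az":0},{"tx":0,"ty":0,"tz":0,"ax":0,"ay":0,"az":0},{"tx":0,"ty":0,"tz":0,"ax":0,"ay":0,"az":0},{"tx":0,"ty":0,"tz":0,"ax":0,"ay":0,"az":0},{"tx":0,"ty":0,"tz":0,"ax":0,"ay":0,"az":0},{"tx":0,"ty":0,"tz":0,"ax":0,"ay":0,"az":0}]' 0 20
```

```text
t: 3.62
position: [0.5381, -0.3226, 0.03]
eef_rot: [[-0.999, -0.039, 0.0], [-0.039, 0.999, -0.0], [-0.0, -0.0, -1.0]]
wrist_force: [-1.4, 1.6, 0.3]
finger_gap: 0.0418
t: 4.12
position: [0.5381, -0.322, 0.0296]
eef_rot: [[-0.999, -0.04, -0.0], [-0.04, 0.999, 0.0], [0.0, 0.0, -1.0]]
wrist_force: [0.2, 0.0, 0.0]
finger_gap: 0.0166
```

```bash
python3 -m inch '[{"tx":-0.0005,"ty":0,"tz":-0.0067,"ax":0,"ay":0,"az":0},{"tx":-0.002,"ty":0,"tz":-0.0133,"ax":0,"ay":0,"az":0},{"tx":-0.0045,"ty":0,"tz":-0.0196,"ax":0,"ay":0,"az":0},{"tx":-0.0079,"ty":0,"tz":-0.0254,"ax":0,"ay":0,"az":0},{"tx":-0.0121,"ty":0,"tz":-0.0307,"ax":0,"ay":0,"az":0},{"tx":-0.017,"ty":0,"tz":-0.0352,"ax":0,"ay":0,"az":0},{"tx":-0.0207,"ty":0,"tz":-0.0379,"ax":0,"ay":0,"az":0},{"tx":-0.0207,"ty":0,"tz":-0.0379,"ax":0,"ay":0,"az":0},{"tx":-0.0207,"ty":0,"tz":-0.0379,"ax":0,"ay":0,"az":0}]'
```

```text
t: 4.87
position: [0.5587, -0.3216, 0.0679]
eef_rot: [[-0.999, -0.04, -0.0], [-0.04, 0.999, -0.0], [0.0, -0.0, -1.0]]
wrist_force: [-3.6, 1.1, 3.5]
finger_gap: 0.0167
```

Now draw 30 mm (slightly overshoot into the stop) and lower.

```bash
python3 -m inch '[{"tx":0,"ty":-0.006,"tz":0,"ax":0,"ay":0,"az":0},{"tx":0,"ty":-0.012,"tz":0,"ax":0,"ay":0,"az":0},{"tx":0,"ty":-0.018,"tz":0,"ax":0,"ay":0,"az":0},{"tx":0,"ty":-0.024,"tz":0,"ax":0,"ay":0,"az":0},{"tx":0,"ty":-0.03,"tz":0,"ax":0,"ay":0,"az":0},{"tx":0,"ty":-0.03,"tz":0,"ax":0,"ay":0,"az":0},{"tx":0,"ty":-0.03,"tz":0,"ax":0,"ay":0,"az":0},{"tx":0,"ty":-0.03,"tz":0,"ax":0,"ay":0,"az":0}]'
```

```text
t: 5.53
position: [0.5585, -0.3497, 0.067]
eef_rot: [[-0.999, -0.04, -0.003], [-0.04, 0.999, 0.003], [0.003, 0.003, -1.0]]
wrist_force: [-5.2, 6.0, 6.6]
finger_gap: 0.0167
```

```bash
python3 -m inch '[{"tx":0.0037,"ty":-0.001,"tz":0.0027,"ax":0,"ay":0,"az":0},{"tx":0.0086,"ty":-0.001,"tz":0.0072,"ax":0,"ay":0,"az":0},{"tx":0.0128,"ty":-0.001,"tz":0.0125,"ax":0,"ay":0,"az":0},{"tx":0.0162,"ty":-0.001,"tz":0.0183,"ax":0,"ay":0,"az":0},{"tx":0.0187,"ty":-0.001,"tz":0.0246,"ax":0,"ay":0,"az":0},{"tx":0.0202,"ty":-0.001,"tz":0.0312,"ax":0,"ay":0,"az":0},{"tx":0.0207,"ty":0,"tz":0.0365,"ax":0,"ay":0,"az":0},{"tx":0.0207,"ty":0,"tz":0.0375,"ax":0,"ay":0,"az":0},{"tx":0.0207,"ty":0,"tz":0.0375,"ax":0,"ay":0,"az":0}]'
```

```text
t: 6.28
position: [0.5399, -0.3504, 0.0298]
eef_rot: [[-0.999, -0.041, 0.0], [-0.041, 0.999, 0.002], [-0.0, 0.002, -1.0]]
wrist_force: [-2.5, 6.9, 7.8]
finger_gap: 0.0167
```

```bash
python3 -m inch '[{"tx":0,"ty":0,"tz":0,"ax":0,"ay":0,"az":0},{"tx":0,"ty":0,"tz":0,"ax":0,"ay":0,"az":0},{"tx":0,"ty":0,"tz":0,"ax":0,"ay":0,"az":0},{"tx":0,"ty":0,"tz":-0.03,"ax":0,"ay":0,"az":0},{"tx":0,"ty":0.03,"tz":-0.07,"ax":0,"ay":0,"az":7},{"tx":0,"ty":0.06,"tz":-0.1,"ax":0,"ay":0,"az":14},{"tx":0,"ty":0.1,"tz":-0.1,"ax":0,"ay":0,"az":21},{"tx":0,"ty":0.14,"tz":-0.1,"ax":0,"ay":0,"az":28},{"tx":0,"ty":0.18,"tz":-0.1,"ax":0,"ay":0,"az":35},{"tx":0,"ty":0.18,"tz":-0.1,"ax":0,"ay":0,"az":42}]' 45
python3 -m inch '[{"tx":0,"ty":0,"tz":0,"ax":0,"ay":0,"az":7},{"tx":0,"ty":0,"tz":0,"ax":0,"ay":0,"az":14},{"tx":0,"ty":0,"tz":0,"ax":0,"ay":0,"az":21},{"tx":0,"ty":0,"tz":0,"ax":0,"ay":0,"az":28},{"tx":0,"ty":0,"tz":0,"ax":0,"ay":0,"az":35},{"tx":0,"ty":0,"tz":0,"ax":0,"ay":0,"az":42},{"tx":0,"ty":0,"tz":0,"ax":0,"ay":0,"az":48},{"tx":0,"ty":0,"tz":0,"ax":0,"ay":0,"az":48},{"tx":0,"ty":0,"tz":0,"ax":0,"ay":0,"az":48}]' > /dev/null
python3 - <<'E'
from h import *
st(); to(*loc(.0325,.041),.13,2)
a=eyes.get_image('top'); b=eyes.get_image('side')
cv2.imwrite('pics/k2f.png',a[:,:,::-1]);cv2.imwrite('pics/k2s.png',b[:,:,::-1])
H,S,V=cv2.split(hsv(a)); r=(((H<8)|(H>172))&(S>150)&(V>90)); pk=np.array([p for p in np.argwhere(r)[:,::-1] if 425<p[0]<465 and 205<p[1]<225]);print(len(pk))
if len(pk): w=ray('top',pk.mean(0),.03)[0]; print('knob',w)
E
```

```text
t: 7.12
position: [0.5327, -0.164, 0.1301]
eef_rot: [[-0.771, 0.637, 0.0], [0.637, 0.771, 0.004], [0.002, 0.003, -1.0]]
wrist_force: [0.4, 0.6, -1.2]
finger_gap: 0.0416
t 7.87 p [ 0.5325 -0.1726  0.13  ] yaw 2.48 gap 0.0418 F [-0.4 -1.2  0.5]
t(mm) [17.1 45.2 -0. ] a(deg) [0.02 0.05 0.48]
0
```

```bash
python3 -m inch '[{"tx":0.0085,"ty":0.0225,"tz":0,"ax":0,"ay":0,"az":0},{"tx":0.017,"ty":0.045,"tz":0,"ax":0,"ay":0,"az":0.4},{"tx":0.017,"ty":0.045,"tz":0.03,"ax":0,"ay":0,"az":0.4},{"tx":0.017,"ty":0.045,"tz":0.03,"ax":0,"ay":0,"az":0.4}]' >/dev/null
python3 - <<'E'
from h import *
st(); to(*loc(.0325,.041),.042,2)
a=cv2.imread('pics/k2f.png')[170:260,350:470]; b=cv2.imread('pics/k2s.png')[85:205,300:400]
cv2.imwrite('pics/k2.png',np.hstack([cv2.resize(a,(480,360),interpolation=2),cv2.resize(b,(300,360),interpolation=2)]))
c=eyes.get_image('top')
H,S,V=cv2.split(hsv(c)); r=(((H<8)|(H>172))&(S>150)&(V>90)); pk=np.array([p for p in np.argwhere(r)[:,::-1] if 425<p[0]<465 and 205<p[1]<225]);print(len(pk))
if len(pk): w=ray('top',pk.mean(0),.03)[0]; print('knob',w,loc(-.012,-.155))
E
```

```text
t 8.3 p [ 0.5761 -0.1522  0.097 ] yaw 2.13 gap 0.0418 F [-0.8  1.  -1.1]
t(mm) [-1.5  0.9 55. ] a(deg) [-0.17 -0.06  0.13]
33
knob [ 0.53929866 -0.35191985  0.03      ] [ 0.53931673 -0.35102437]
```

View pics/k2.png

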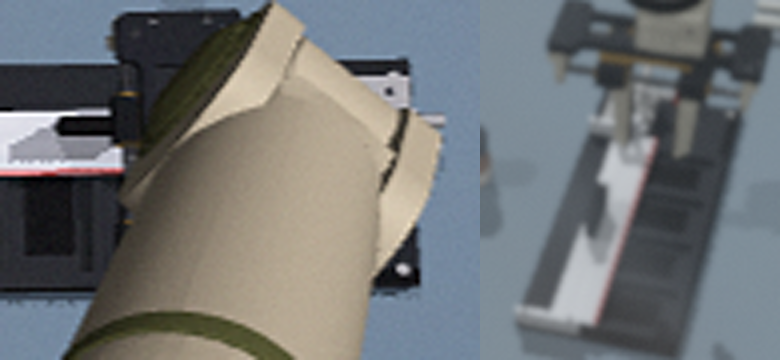

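```bash
python3 -m inch '[{"tx":-0.001,"ty":0.001,"tz":0.025,"ax":0,"ay":0,"az":0},{"tx":-0.001,"ty":0.001,"tz":0.045,"ax":0,"ay":0,"az":0},{"tx":-0.001,"ty":0.001,"tz":0.055,"ax":0,"ay":0,"az":0},{"tx":-0.001,"ty":0.001,"tz":0.055,"ax":0,"ay":0,"az":0},{"tx":-0.001,"ty":0.001,"tz":0.055,"ax":0,"ay":0,"az":0}]'
python3 -m inch '[{"tx":0,"ty":0,"tz":0,"ax":0,"ay":0,"az":0},{"tx":0,"ty":0,"tz":0,"ax":0,"ay":0,"az":0},{"tx":0,"ty":0,"tz":0,"ax":0,"ay":0,"az":0},{"tx":0,"ty":0,"tz":0,"ax":0,"ay":0,"az":0},{"tx":0,"ty":0,"tz":0,"ax":0,"ay":0,"az":0},{"tx":0,"ty":0,"tz":0,"ax":0,"ay":0,"az":0}]' 0 20
python3 -m inch '[{"tx":0,"ty":0.006,"tz":0,"ax":0,"ay":0,"az":0},{"tx":0,"ty":0.012,"tz":0,"ax":0,"ay":0,"az":0},{"tx":0,"ty":0.018,"tz":0,"ax":0,"ay":0,"az":0},{"tx":0,"ty":0.024,"tz":0,"ax":0,"ay":0,"az":0},{"tx":0,"ty":0.029,"tz":0,"ax":0,"ay":0,"az":0},{"tx":0,"ty":0.029,"tz":0,"ax":0,"ay":0,"az":0},{"tx":0,"ty":0.029,"tz":0,"ax":0,"ay":0,"az":0},{"tx":0,"ty":0.029,"tz":0,"ax":0,"ay":0,"az":0}]'
```

```text
t: 8.77
position: [0.577, -0.1552, 0.0457]
eef_rot: [[-0.032, 0.999, -0.001], [0.999, 0.032, 0.0], [0.0, -0.001, -1.0]]
wrist_force: [0.1, -0.7, 1.0]
finger_gap: 0.0417
t: 9.27
position: [0.5799, -0.1544, 0.0457]
eef_rot: [[-0.033, 0.999, 0.004], [0.999, 0.033, -0.001], [-0.001, 0.004, -1.0]]
wrist_force: [5.2, 1.4, -1.3]
finger_gap: 0.0119
t: 9.93
position: [0.6074, -0.1536, 0.0456]
eef_rot: [[-0.033, 0.999, 0.002], [0.999, 0.033, -0.0], [-0.0, 0.002, -1.0]]
wrist_force: [1.4, 1.4, 4.8]
finger_gap: 0.0115
```

```bash
python3 -m inch '[{"tx":0,"ty":0,"tz":0,"ax":0,"ay":0,"az":0},{"tx":0,"ty":0,"tz":0,"ax":0,"ay":0,"az":0},{"tx":0,"ty":0,"tz":0,"ax":0,"ay":0,"az":0},{"tx":0,"ty":0,"tz":-0.03,"ax":0,"ay":0,"az":0},{"tx":0,"ty":0,"tz":-0.07,"ax":0,"ay":0,"az":0},{"tx":0,"ty":0,"tz":-0.11,"ax":0,"ay":0,"az":-7},{"tx":0,"ty":-0.03,"tz":-0.15,"ax":0,"ay":0,"az":-14},{"tx":0.03,"ty":-0.05,"tz":-0.16,"ax":0,"ay":0,"az":-21},{"tx":0.06,"ty":-0.07,"tz":-0.16,"ax":0,"ay":0,"az":-28},{"tx":0.09,"ty":-0.09,"tz":-0.16,"ax":0,"ay":0,"az":-35}]' 60 | head -1
python3 -m inch '[{"tx":0.03,"ty":0,"tz":0,"ax":0,"ay":0,"az":-7},{"tx":0.06,"ty":0,"tz":0,"ax":0,"ay":0,"az":-14},{"tx":0.09,"ty":0,"tz":0,"ax":0,"ay":0,"az":-21},{"tx":0.12,"ty":0,"tz":0,"ax":0,"ay":0,"az":-28},{"tx":0.14,"ty":0,"tz":0,"ax":0,"ay":0,"az":-35},{"tx":0.14,"ty":0,"tz":0,"ax":0,"ay":0,"az":-42},{"tx":0.14,"ty":0,"tz":0,"ax":0,"ay":0,"az":-48},{"tx":0.14,"ty":0,"tz":0,"ax":0,"ay":0,"az":-48}]' |head -2
python3 - <<'E'
from h import *
st()
a=eyes.get_image('top'); b=eyes.get_image('side')
cv2.imwrite('pics/g1t.png',a[:,:,::-1]);cv2.imwrite('pics/g1s.png',b[:,:,::-1])
for n,i in(('top',a),('side',b)):
    for o in boards(i,n): print(n,*o)
x=cv2.resize(a[170:260,310:470],(800,450),interpolation=2)
cv2.imwrite('pics/g1.png',cv2.convertScaleAbs(x,alpha=1.8)[:,:,::-1])
E
```

```text
t: 10.77
t: 11.43
position: [0.4291, 0.0456, 0.2051]
t 11.43 p [0.4291 0.0456 0.2051] yaw 85.19 gap 0.0558 F [-0.1  0.2  0.5]
top [225.2 242.3] [463.2 248.8] -4.3 [50.8 75.3] 48
top [274.4 208. ] [557.7 116.3] -30.1 [50.5 74.9] 44
top [234.4 200.8] [576.5 227.4] -18.8 [50.7 75.6] 49
```

View pics/g1.png

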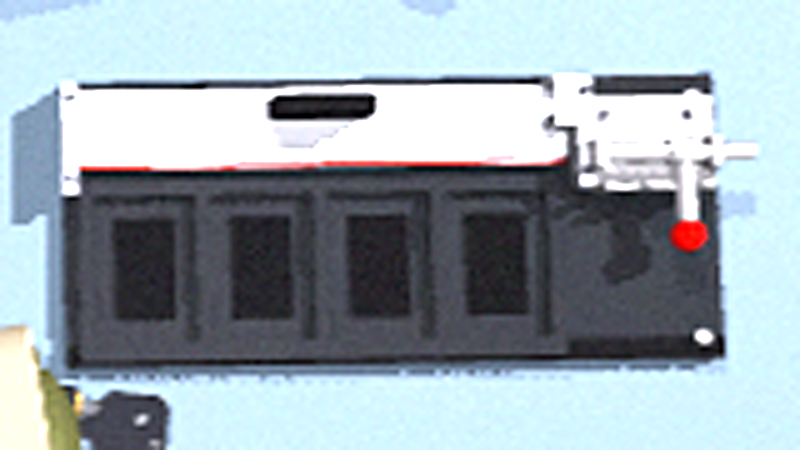

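```bash
python3 - <<'E'
from h import *
a=cv2.imread('pics/g1t.png'); g=cv2.GaussianBlur(cv2.resize(cv2.cvtColor(a,6)[170:260,310:470],None,fx=5,fy=5,interpolation=cv2.INTER_CUBIC),(0,0),3)
C=[]
for x0 in (100,218,334,452):
    w=g[205:335,x0:x0+90]; t,m=cv2.threshold(w,0,255,cv2.THRESH_BINARY_INV|cv2.THRESH_OTSU)
    c=max(cv2.findContours(m,0,1)[0],key=cv2.contourArea); r=cv2.minAreaRect(c); uv=np.array(r[0])+[x0,205]
    px=(uv+.5)/5-.5+[310,170]; C.append(ray('top',px,.008)[0,:2]); print(px.round(2),np.round(r[1],0),C[-1].round(4),((C[-1]-T)@np.array([[np.cos(TH),-np.sin(TH)],[np.sin(TH),np.cos(TH)]])).round(4))
C=np.array(C); d=C[0]-C[3]; print('yaw',np.degrees(np.arctan2(-d[0],d[1])),np.linalg.norm(d),'mean',C.mean(0), 'expected y mean .040')
for xs in (150,265,385): print(xs,g[320:372:3,xs],g[180:222:3,xs])
E
```

```text
[338.46 223.44] [102.  61.] [ 0.5171 -0.0602] [-0.0241  0.1364]
[361.91 222.99] [104.  62.] [ 0.5193 -0.1242] [-0.0241  0.0724]
[386.6 221.8] [112.  76.] [ 0.5235 -0.1917] [-0.0222  0.0048]
[408.6  222.35] [102.  65.] [ 0.5229 -0.2518] [-0.0249 -0.0553]
yaw 1.752268007890396 0.19172490459552669 mean [ 0.52069459 -0.15699147] expected y mean .040
150 [32 40 44 45 45 45 45 45 45 46 46 46 44 36 29 33 45 59] [33 41 45 46 41 31 26 29 37 43 46 43 36 28]
265 [38 45 47 47 46 45 45 47 48 47 47 47 42 32 30 45 63 72] [37 44 45 41 35 29 29 35 42 45 45 40 30 22]
385 [40 45 46 45 45 44 44 43 44 45 45 40 32 28 34 49 62 72] [38 43 43 40 34 29 29 35 41 44 44 37 26 20]
```

```bash
python3 -c "
from h import *
to(.4487,.1463,.09,82.8)"
```

```text
t(mm) [ -9.7 102.6 115. ] a(deg) [-0.   -0.01  1.83]
```

```bash
python3 -m inch '[{"tx":-0.01,"ty":0.03,"tz":0.02,"ax":0,"ay":0,"az":1.8},{"tx":-0.01,"ty":0.06,"tz":0.04,"ax":0,"ay":0,"az":1.8},{"tx":-0.01,"ty":0.09,"tz":0.06,"ax":0,"ay":0,"az":1.8},{"tx":-0.01,"ty":0.103,"tz":0.085,"ax":0,"ay":0,"az":1.8},{"tx":-0.01,"ty":0.103,"tz":0.115,"ax":0,"ay":0,"az":1.8},{"tx":-0.01,"ty":0.103,"tz":0.115,"ax":0,"ay":0,"az":1.8},{"tx":-0.01,"ty":0.103,"tz":0.115,"ax":0,"ay":0,"az":1.8},{"tx":-0.01,"ty":0.103,"tz":0.115,"ax":0,"ay":0,"az":1.8}]' 55 30 >/dev/null
python3 - <<'E'
from h import *
st(); to(.4487,.1463,.0275,82.8)
a=eyes.get_image('top'); 
for o in boards(a,'top'): print(*o)
E
```

```text
t 12.2 p [0.4489 0.1462 0.0908] yaw 82.92 gap 0.0512 F [ 0.2 -0.1  0.8]
t(mm) [ 0.2  0.1 63.3] a(deg) [-0.04 -0.    0.12]
[274.4 208. ] [557.7 116.3] -30.1 [50.5 74.9] 44
[234.3 200.7] [576.5 227.4] -18.8 [50.7 75.6] 49
[562.2 175.5] [ 659.  -678.1] 0.9 [44.4 81. ] 0
```

```bash
python3 -m inch '[{"tx":0,"ty":0,"tz":0.03,"ax":0,"ay":0,"az":0},{"tx":0,"ty":0,"tz":0.05,"ax":0,"ay":0,"az":0},{"tx":0,"ty":0,"tz":0.06,"ax":0,"ay":0,"az":0},{"tx":0,"ty":0,"tz":0.063,"ax":0,"ay":0,"az":0},{"tx":0,"ty":0,"tz":0.063,"ax":0,"ay":0,"az":0},{"tx":0,"ty":0,"tz":0.063,"ax":0,"ay":0,"az":0}]'
python3 -m inch '[{"tx":0,"ty":0,"tz":0,"ax":0,"ay":0,"az":0},{"tx":0,"ty":0,"tz":0,"ax":0,"ay":0,"az":0},{"tx":0,"ty":0,"tz":0,"ax":0,"ay":0,"az":0},{"tx":0,"ty":0,"tz":0,"ax":0,"ay":0,"az":0},{"tx":0,"ty":0,"tz":0,"ax":0,"ay":0,"az":0}]' 0 30
python3 -m inch '[{"tx":0,"ty":0,"tz":-0.01,"ax":0,"ay":0,"az":0},{"tx":0,"ty":0,"tz":-0.03,"ax":0,"ay":0,"az":0},{"tx":0,"ty":0,"tz":-0.05,"ax":0,"ay":0,"az":0},{"tx":0,"ty":0,"tz":-0.07,"ax":0,"ay":0,"az":0},{"tx":0,"ty":0,"tz":-0.07,"ax":0,"ay":0,"az":0}]'
python3 -c "
from h import *
print(loc(-.024,.136)); to(*loc(-.024,.136),.1,92)"
```

```text
t: 12.75
position: [0.4492, 0.147, 0.0281]
eef_rot: [[-0.993, 0.121, 0.001], [0.121, 0.993, 0.0], [-0.001, 0.0, -1.0]]
wrist_force: [-0.2, -0.4, 1.0]
finger_gap: 0.051
t: 13.17
position: [0.449, 0.1473, 0.0275]
eef_rot: [[-0.993, 0.12, 0.001], [0.12, 0.993, 0.0], [-0.001, 0.001, -1.0]]
wrist_force: [-0.0, -1.0, 7.4]
finger_gap: 0.0298
t: 13.58
position: [0.4497, 0.1473, 0.1003]
eef_rot: [[-0.993, 0.121, 0.004], [0.121, 0.993, 0.002], [-0.003, 0.002, -1.0]]
wrist_force: [-0.4, -0.4, -0.5]
finger_gap: 0.0297
[ 0.51716829 -0.06062044]
t(mm) [ -92.2 -198.3    0.2] a(deg) [ 0.1   0.2  -8.94]
```

```bash
python3 -m inch '[{"tx":-0.015,"ty":-0.03,"tz":0,"ax":0,"ay":0,"az":-2},{"tx":-0.03,"ty":-0.065,"tz":0,"ax":0,"ay":0,"az":-4},{"tx":-0.045,"ty":-0.1,"tz":0,"ax":0,"ay":0,"az":-6},{"tx":-0.065,"ty":-0.135,"tz":0,"ax":0,"ay":0,"az":-9},{"tx":-0.08,"ty":-0.17,"tz":0,"ax":0,"ay":0,"az":-9},{"tx":-0.092,"ty":-0.198,"tz":0,"ax":0,"ay":0,"az":-9},{"tx":-0.092,"ty":-0.198,"tz":0.03,"ax":0,"ay":0,"az":-9},{"tx":-0.092,"ty":-0.198,"tz":0.045,"ax":0,"ay":0,"az":-9},{"tx":-0.092,"ty":-0.198,"tz":0.045,"ax":0,"ay":0,"az":-9},{"tx":-0.092,"ty":-0.198,"tz":0.045,"ax":0,"ay":0,"az":-9}]'
python3 - <<'E'
from h import *
to(.517,-.0597,.034,92)
for n in('top','side'):
    a=eyes.get_image(n); cv2.imwrite(f'pics/h1{n}.png',a[:,:,::-1])
    for o in boards(a,n,.0285): print(n,*o)
a=cv2.imread('pics/h1top.png')[180:260,300:400]; b=cv2.imread('pics/h1side.png')[130:210,290:390]
cv2.imwrite('pics/h1.png',np.hstack([cv2.resize(a,(400,320),interpolation=2),cv2.resize(b,(400,320),interpolation=2)]))
E
```

```text
t: 14.42
position: [0.5153, -0.0605, 0.0514]
eef_rot: [[-0.999, -0.036, -0.003], [-0.036, 0.999, 0.0], [0.003, 0.0, -1.0]]
wrist_force: [-0.1, -1.2, -0.7]
finger_gap: 0.0298
t(mm) [-1.8  0.7 17.4] a(deg) [ 0.01 -0.15  0.08]
top [225.2 242.3] [463.4 244.8] -4.3 [49.9 74. ] 48
top [274.4 207.9] [556.3 114.5] -30.6 [49.9 73.4] 43
top [234.3 200.8] [574.8 223.7] -18.8 [49.8 74.3] 49
```

View pics/h1.png

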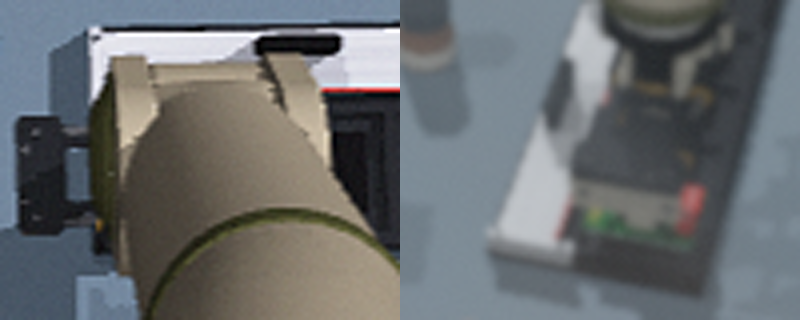

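```bash
python3 -m inch '[{"tx":-0.002,"ty":0.001,"tz":0.004,"ax":0,"ay":0,"az":0},{"tx":-0.002,"ty":0.001,"tz":0.009,"ax":0,"ay":0,"az":0},{"tx":-0.002,"ty":0.001,"tz":0.013,"ax":0,"ay":0,"az":0},{"tx":-0.002,"ty":0.001,"tz":0.016,"ax":0,"ay":0,"az":0},{"tx":-0.002,"ty":0.001,"tz":0.018,"ax":0,"ay":0,"az":0},{"tx":-0.002,"ty":0.001,"tz":0.018,"ax":0,"ay":0,"az":0},{"tx":-0.002,"ty":0.001,"tz":0.018,"ax":0,"ay":0,"az":0}]'
```

```text
t: 15.1
position: [0.5181, -0.0595, 0.0339]
eef_rot: [[-0.999, -0.036, -0.0], [-0.036, 0.999, -0.0], [0.0, -0.0, -1.0]]
wrist_force: [0.8, 0.1, -1.3]
finger_gap: 0.0299
```

```bash
python3 -m inch '[{"tx":0,"ty":0,"tz":0,"ax":0,"ay":0,"az":0},{"tx":0,"ty":0,"tz":0,"ax":0,"ay":0,"az":0},{"tx":0,"ty":0,"tz":0,"ax":0,"ay":0,"az":0},{"tx":0,"ty":0,"tz":-0.02,"ax":0,"ay":0,"az":0},{"tx":0,"ty":0,"tz":-0.06,"ax":0,"ay":0,"az":0},{"tx":0.01,"ty":0.03,"tz":-0.08,"ax":0,"ay":0,"az":2},{"tx":0.02,"ty":0.07,"tz":-0.08,"ax":0,"ay":0,"az":4},{"tx":0.03,"ty":0.11,"tz":-0.08,"ax":0,"ay":0,"az":6},{"tx":0.04,"ty":0.15,"tz":-0.08,"ax":0,"ay":0,"az":6},{"tx":0.05,"ty":0.19,"tz":-0.08,"ax":0,"ay":0,"az":6}]' 55
python3 -m inch '[{"tx":0,"ty":0.04,"tz":0,"ax":0,"ay":0,"az":0},{"tx":0,"ty":0.08,"tz":0,"ax":0,"ay":0,"az":0},{"tx":0,"ty":0.11,"tz":0,"ax":0,"ay":0,"az":0},{"tx":0,"ty":0.11,"tz":0,"ax":0,"ay":0,"az":0},{"tx":0,"ty":0.11,"tz":0,"ax":0,"ay":0,"az":0}]' >/dev/null
python3 - <<'E'
from h import *
st(); to(.4634,.2495,.0275,85.7)
for n in('top','side'):
    a=eyes.get_image(n); cv2.imwrite(f'pics/i1{n}.png',a[:,:,::-1])
    for o in boards(a,n,.013 if n=='top' else .008): print(n,*o)
E
```

```text
t: 15.93
position: [0.4607, 0.1301, 0.1145]
eef_rot: [[-0.998, 0.069, 0.001], [0.069, 0.998, 0.0], [-0.001, 0.0, -1.0]]
wrist_force: [-0.4, 0.8, 0.0]
finger_gap: 0.0511
t 16.35 p [0.4685 0.2403 0.114 ] yaw 86.29 gap 0.0512 F [-0.  -0.1  0.7]
t(mm) [ 5.7  8.8 86.5] a(deg) [0.03 0.02 0.59]
top [338.4 223.3] [518.2 -61.2] 0.9 [54.3 76. ] 40
top [274.4 208. ] [557.4 115.8] -30.6 [50.6 74.4] 44
top [234.4 200.8] [576.1 226.5] -18.8 [50.5 75.3] 50
```

```bash
python3 -m inch '[{"tx":0.0055,"ty":0.009,"tz":0.02,"ax":0,"ay":0,"az":0.6},{"tx":0.0055,"ty":0.009,"tz":0.05,"ax":0,"ay":0,"az":0.6},{"tx":0.0055,"ty":0.009,"tz":0.07,"ax":0,"ay":0,"az":0.6},{"tx":0.0055,"ty":0.009,"tz":0.08,"ax":0,"ay":0,"az":0.6},{"tx":0.0055,"ty":0.009,"tz":0.0865,"ax":0,"ay":0,"az":0.6},{"tx":0.0055,"ty":0.009,"tz":0.0865,"ax":0,"ay":0,"az":0.6},{"tx":0.0055,"ty":0.009,"tz":0.0865,"ax":0,"ay":0,"az":0.6}]'
python3 -m inch '[{"tx":0,"ty":0,"tz":0,"ax":0,"ay":0,"az":0},{"tx":0,"ty":0,"tz":0,"ax":0,"ay":0,"az":0},{"tx":0,"ty":0,"tz":0,"ax":0,"ay":0,"az":0},{"tx":0,"ty":0,"tz":0,"ax":0,"ay":0,"az":0},{"tx":0,"ty":0,"tz":0,"ax":0,"ay":0,"az":0}]' 0 30
python3 -m inch '[{"tx":0,"ty":0,"tz":-0.01,"ax":0,"ay":0,"az":0},{"tx":0,"ty":0,"tz":-0.03,"ax":0,"ay":0,"az":0},{"tx":0,"ty":0,"tz":-0.05,"ax":0,"ay":0,"az":0},{"tx":0,"ty":0,"tz":-0.07,"ax":0,"ay":0,"az":0},{"tx":0,"ty":0,"tz":-0.07,"ax":0,"ay":0,"az":0}]'
python3 -c "
from h import *
to(.5192,-.1237,.1,92)"
```

```text
t: 17.03
position: [0.4643, 0.247, 0.028]
eef_rot: [[-0.997, 0.08, 0.0], [0.08, 0.997, -0.0], [-0.0, -0.0, -1.0]]
wrist_force: [-0.1, 0.1, -0.0]
finger_gap: 0.0511
t: 17.45
position: [0.4644, 0.2482, 0.0282]
eef_rot: [[-0.997, 0.079, 0.001], [0.079, 0.997, 0.001], [-0.001, 0.001, -1.0]]
wrist_force: [-0.5, 0.0, 7.7]
finger_gap: 0.0296
t: 17.87
position: [0.465, 0.2481, 0.101]
eef_rot: [[-0.997, 0.079, 0.004], [0.079, 0.997, 0.002], [-0.003, 0.002, -1.0]]
wrist_force: [-0.2, 0.1, -1.7]
finger_gap: 0.0294
t(mm) [ -83.5 -366.4    0.4] a(deg) [ 0.13  0.2  -6.54]
```

```bash
python3 -m inch '[{"tx":-0.005,"ty":-0.03,"tz":0,"ax":0,"ay":0,"az":-1},{"tx":-0.015,"ty":-0.07,"tz":0,"ax":0,"ay":0,"az":-2},{"tx":-0.025,"ty":-0.11,"tz":0,"ax":0,"ay":0,"az":-3},{"tx":-0.035,"ty":-0.15,"tz":0,"ax":0,"ay":0,"az":-4},{"tx":-0.045,"ty":-0.19,"tz":0,"ax":0,"ay":0,"az":-5},{"tx":-0.055,"ty":-0.23,"tz":0,"ax":0,"ay":0,"az":-6},{"tx":-0.065,"ty":-0.27,"tz":0,"ax":0,"ay":0,"az":-6.5},{"tx":-0.075,"ty":-0.31,"tz":0,"ax":0,"ay":0,"az":-6.5},{"tx":-0.085,"ty":-0.345,"tz":0,"ax":0,"ay":0,"az":-6.5},{"tx":-0.085,"ty":-0.366,"tz":0,"ax":0,"ay":0,"az":-6.5}]' | head -2
python3 -m inch '[{"tx":0,"ty":0,"tz":0,"ax":0,"ay":0,"az":0},{"tx":0,"ty":0,"tz":0.03,"ax":0,"ay":0,"az":0},{"tx":0,"ty":0,"tz":0.05,"ax":0,"ay":0,"az":0},{"tx":0,"ty":0,"tz":0.05,"ax":0,"ay":0,"az":0},{"tx":0,"ty":0,"tz":0.05,"ax":0,"ay":0,"az":0}]'
python3 -c "
from h import *
to(.5203,-.1237,.034,92)"
```

```text
t: 18.7
position: [0.5206, -0.1288, 0.0974]
t: 19.12
position: [0.5189, -0.1231, 0.0468]
eef_rot: [[-0.999, -0.035, -0.003], [-0.035, 0.999, 0.001], [0.003, 0.001, -1.0]]
wrist_force: [-0.6, 0.2, -1.1]
finger_gap: 0.0296
t(mm) [-1.4 -0.7 12.8] a(deg) [ 0.04 -0.17  0.02]
```

```bash
python3 -m inch '[{"tx":-0.0015,"ty":-0.0007,"tz":0.003,"ax":0,"ay":0,"az":0},{"tx":-0.0015,"ty":-0.0007,"tz":0.007,"ax":0,"ay":0,"az":0},{"tx":-0.0015,"ty":-0.0007,"tz":0.011,"ax":0,"ay":0,"az":0},{"tx":-0.0015,"ty":-0.0007,"tz":0.013,"ax":0,"ay":0,"az":0},{"tx":-0.0015,"ty":-0.0007,"tz":0.013,"ax":0,"ay":0,"az":0},{"tx":-0.0015,"ty":-0.0007,"tz":0.013,"ax":0,"ay":0,"az":0}]'
```

```text
t: 19.62
position: [0.5214, -0.1245, 0.0346]
eef_rot: [[-0.999, -0.035, 0.0], [-0.035, 0.999, -0.0], [-0.0, -0.0, -1.0]]
wrist_force: [0.2, 1.0, -1.3]
finger_gap: 0.0293
```

```bash
python3 -m inch '[{"tx":0,"ty":0,"tz":0,"ax":0,"ay":0,"az":0},{"tx":0,"ty":0,"tz":0,"ax":0,"ay":0,"az":0},{"tx":0,"ty":0,"tz":0,"ax":0,"ay":0,"az":0},{"tx":0,"ty":0,"tz":-0.02,"ax":0,"ay":0,"az":0},{"tx":0,"ty":0,"tz":-0.06,"ax":0,"ay":0,"az":0},{"tx":-0.01,"ty":0.03,"tz":-0.08,"ax":0,"ay":0,"az":5},{"tx":-0.02,"ty":0.07,"tz":-0.08,"ax":0,"ay":0,"az":10},{"tx":-0.03,"ty":0.11,"tz":-0.08,"ax":0,"ay":0,"az":15},{"tx":-0.04,"ty":0.15,"tz":-0.08,"ax":0,"ay":0,"az":20},{"tx":-0.05,"ty":0.19,"tz":-0.08,"ax":0,"ay":0,"az":21}]' 55 |head -2
python3 -m inch '[{"tx":0,"ty":0.04,"tz":0,"ax":0,"ay":0,"az":0},{"tx":0,"ty":0.08,"tz":0,"ax":0,"ay":0,"az":0},{"tx":0,"ty":0.11,"tz":0,"ax":0,"ay":0,"az":0},{"tx":0,"ty":0.11,"tz":0,"ax":0,"ay":0,"az":0},{"tx":0,"ty":0.11,"tz":0,"ax":0,"ay":0,"az":0}]' >/dev/null
python3 - <<'E'
from h import *
st(); to(.5765,.2284,.0275,71.2)
a=eyes.get_image('top'); cv2.imwrite(f'pics/i2.png',a[:,:,::-1])
for o in boards(a,'top',.013): print(*o)
E
```

```text
t: 20.45
position: [0.565, 0.069, 0.1151]
t 20.87 p [0.6005 0.1735 0.1143] yaw 71.2 gap 0.0513 F [ 0.9 -0.6 -0.1]
t(mm) [40.4 44.2 86.8] a(deg) [ 0.03 -0.01 -0.  ]
[350.2 223.1] [518.7 -93.7] 90.9 [ 76.  119.3] 96
[274.9 211.4] [557.1 115.5] -30.8 [49.6 74.5] 43
```

```bash
python3 -m inch '[{"tx":0.02,"ty":0.022,"tz":0,"ax":0,"ay":0,"az":0},{"tx":0.04,"ty":0.044,"tz":0.02,"ax":0,"ay":0,"az":0},{"tx":0.04,"ty":0.044,"tz":0.05,"ax":0,"ay":0,"az":0},{"tx":0.04,"ty":0.044,"tz":0.07,"ax":0,"ay":0,"az":0},{"tx":0.04,"ty":0.044,"tz":0.08,"ax":0,"ay":0,"az":0},{"tx":0.04,"ty":0.044,"tz":0.0865,"ax":0,"ay":0,"az":0},{"tx":0.04,"ty":0.044,"tz":0.0865,"ax":0,"ay":0,"az":0},{"tx":0.04,"ty":0.044,"tz":0.0865,"ax":0,"ay":0,"az":0}]'
python3 -m inch '[{"tx":0,"ty":0,"tz":0,"ax":0,"ay":0,"az":0},{"tx":0,"ty":0,"tz":0,"ax":0,"ay":0,"az":0},{"tx":0,"ty":0,"tz":0,"ax":0,"ay":0,"az":0},{"tx":0,"ty":0,"tz":0,"ax":0,"ay":0,"az":0},{"tx":0,"ty":0,"tz":0,"ax":0,"ay":0,"az":0}]' 0 30
python3 -m inch '[{"tx":0,"ty":0,"tz":-0.01,"ax":0,"ay":0,"az":0},{"tx":0,"ty":0,"tz":-0.03,"ax":0,"ay":0,"az":0},{"tx":0,"ty":0,"tz":-0.05,"ax":0,"ay":0,"az":0},{"tx":0,"ty":0,"tz":-0.07,"ax":0,"ay":0,"az":0},{"tx":0,"ty":0,"tz":-0.07,"ax":0,"ay":0,"az":0}]'
python3 -c "
from h import *
print(loc(-.024,.008)); to(.5214,-.188,.1,92)"
```

```text
t: 21.58
position: [0.5777, 0.2246, 0.0286]
eef_rot: [[-0.945, 0.328, 0.0], [0.328, 0.945, -0.0], [-0.0, -0.0, -1.0]]
wrist_force: [0.3, -0.7, 0.1]
finger_gap: 0.0509
t: 22.0
position: [0.5778, 0.2262, 0.0289]
eef_rot: [[-0.945, 0.326, 0.002], [0.326, 0.945, 0.001], [-0.001, 0.001, -1.0]]
wrist_force: [-0.0, 0.6, 5.8]
finger_gap: 0.0297
t: 22.42
position: [0.5785, 0.2261, 0.1019]
eef_rot: [[-0.945, 0.326, 0.004], [0.326, 0.945, 0.002], [-0.003, 0.003, -1.0]]
wrist_force: [0.8, -0.0, -1.1]
finger_gap: 0.0299
[ 0.52163542 -0.18854246]
t(mm) [ -81.1 -410.     0.9] a(deg) [  0.13   0.22 -21.04]
```

```bash
python3 -m inch '[{"tx":-0.006,"ty":-0.03,"tz":0,"ax":0,"ay":0,"az":-3},{"tx":-0.014,"ty":-0.07,"tz":0,"ax":0,"ay":0,"az":-6},{"tx":-0.022,"ty":-0.11,"tz":0,"ax":0,"ay":0,"az":-9},{"tx":-0.03,"ty":-0.15,"tz":0,"ax":0,"ay":0,"az":-12},{"tx":-0.038,"ty":-0.19,"tz":0,"ax":0,"ay":0,"az":-15},{"tx":-0.046,"ty":-0.23,"tz":0,"ax":0,"ay":0,"az":-18},{"tx":-0.054,"ty":-0.27,"tz":0,"ax":0,"ay":0,"az":-21},{"tx":-0.062,"ty":-0.31,"tz":0,"ax":0,"ay":0,"az":-21},{"tx":-0.07,"ty":-0.35,"tz":0,"ax":0,"ay":0,"az":-21},{"tx":-0.078,"ty":-0.39,"tz":0,"ax":0,"ay":0,"az":-21}]' | head -2
python3 -m inch '[{"tx":0,"ty":-0.021,"tz":0,"ax":0,"ay":0,"az":0},{"tx":0,"ty":-0.021,"tz":0,"ax":0,"ay":0,"az":0},{"tx":0,"ty":-0.021,"tz":0.03,"ax":0,"ay":0,"az":0},{"tx":0,"ty":-0.021,"tz":0.05,"ax":0,"ay":0,"az":0},{"tx":0,"ty":-0.021,"tz":0.05,"ax":0,"ay":0,"az":0},{"tx":0,"ty":-0.021,"tz":0.05,"ax":0,"ay":0,"az":0}]'
python3 -c "
from h import *
to(.523,-.188,.034,92)"
```

```text
t: 23.25
position: [0.5227, -0.1703, 0.0978]
t: 23.75
position: [0.5237, -0.1885, 0.0473]
eef_rot: [[-0.999, -0.035, -0.003], [-0.035, 0.999, 0.001], [0.003, 0.001, -1.0]]
wrist_force: [0.0, 0.6, -0.1]
finger_gap: 0.0301
t(mm) [ 0.6  0.5 13.3] a(deg) [ 0.06 -0.16  0.02]
```

```bash
python3 -m inch '[{"tx":0.0005,"ty":0.0005,"tz":0.003,"ax":0,"ay":0,"az":0},{"tx":0.0005,"ty":0.0005,"tz":0.007,"ax":0,"ay":0,"az":0},{"tx":0.0005,"ty":0.0005,"tz":0.011,"ax":0,"ay":0,"az":0},{"tx":0.0005,"ty":0.0005,"tz":0.013,"ax":0,"ay":0,"az":0},{"tx":0.0005,"ty":0.0005,"tz":0.013,"ax":0,"ay":0,"az":0},{"tx":0.0005,"ty":0.0005,"tz":0.013,"ax":0,"ay":0,"az":0}]'
```

```text
t: 24.25
position: [0.5238, -0.1889, 0.0355]
eef_rot: [[-0.999, -0.034, 0.0], [-0.034, 0.999, -0.0], [-0.0, -0.0, -1.0]]
wrist_force: [-1.3, -0.8, 2.4]
finger_gap: 0.0301
```

```bash
python3 -m inch '[{"tx":0,"ty":0,"tz":0,"ax":0,"ay":0,"az":0},{"tx":0,"ty":0,"tz":0,"ax":0,"ay":0,"az":0},{"tx":0,"ty":0,"tz":0,"ax":0,"ay":0,"az":0},{"tx":0,"ty":0,"tz":-0.02,"ax":0,"ay":0,"az":0},{"tx":0,"ty":0,"tz":-0.06,"ax":0,"ay":0,"az":0},{"tx":-0.01,"ty":0.03,"tz":-0.08,"ax":0,"ay":0,"az":6},{"tx":-0.02,"ty":0.07,"tz":-0.08,"ax":0,"ay":0,"az":12},{"tx":-0.03,"ty":0.11,"tz":-0.08,"ax":0,"ay":0,"az":18},{"tx":-0.035,"ty":0.15,"tz":-0.08,"ax":0,"ay":0,"az":24},{"tx":-0.04,"ty":0.19,"tz":-0.08,"ax":0,"ay":0,"az":30}]' 55 |head -2
python3 -m inch '[{"tx":0.02,"ty":0.03,"tz":0,"ax":0,"ay":0,"az":2},{"tx":0.04,"ty":0.06,"tz":0,"ax":0,"ay":0,"az":2},{"tx":0.06,"ty":0.09,"tz":0,"ax":0,"ay":0,"az":2},{"tx":0.06,"ty":0.09,"tz":0,"ax":0,"ay":0,"az":2},{"tx":0.06,"ty":0.09,"tz":0,"ax":0,"ay":0,"az":2}]' >/dev/null
python3 - <<'E'
from h import *
st(); to(.558,.1165,.028,59.9)
a=eyes.get_image('top'); cv2.imwrite(f'pics/i3.png',a[:,:,::-1])
for o in boards(a,'top',.013): print(*o)
cv2.imwrite('pics/i3c.png',cv2.resize(a[150:290,190:470],(800,400),interpolation=2)[:,:,::-1])
E
```

```text
t: 25.08
position: [0.5579, 0.0042, 0.1154]
t 25.5 p [0.5464 0.1128 0.1149] yaw 60.27 gap 0.0515 F [-0.2 -0.3  0.4]
t(mm) [-8.3  8.9 87. ] a(deg) [ 0.04 -0.01  0.37]
[361.2 222.7] [ 520.5 -125.3] -87.9 [ 77.  184.1] 135
[562.1 175.4] [ 659.1 -675. ] -2.4 [44.2 81. ] 0
```

View pics/i3c.png

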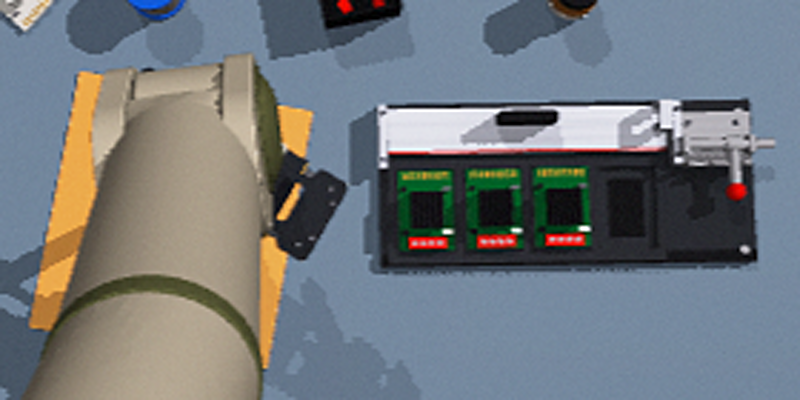

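Three boards sit in pockets 4, 3, 2 (at 428, 495, 563 columns in the crop), gold edges to the gate, terminals away; the knob lies in the open notch. Now the fourth.

```bash
python3 -m inch '[{"tx":-0.008,"ty":0.009,"tz":0.02,"ax":0,"ay":0,"az":0.4},{"tx":-0.008,"ty":0.009,"tz":0.05,"ax":0,"ay":0,"az":0.4},{"tx":-0.008,"ty":0.009,"tz":0.07,"ax":0,"ay":0,"az":0.4},{"tx":-0.008,"ty":0.009,"tz":0.08,"ax":0,"ay":0,"az":0.4},{"tx":-0.008,"ty":0.009,"tz":0.087,"ax":0,"ay":0,"az":0.4},{"tx":-0.008,"ty":0.009,"tz":0.087,"ax":0,"ay":0,"az":0.4},{"tx":-0.008,"ty":0.009,"tz":0.087,"ax":0,"ay":0,"az":0.4}]'
python3 -m inch '[{"tx":0,"ty":0,"tz":0,"ax":0,"ay":0,"az":0},{"tx":0,"ty":0,"tz":0,"ax":0,"ay":0,"az":0},{"tx":0,"ty":0,"tz":0,"ax":0,"ay":0,"az":0},{"tx":0,"ty":0,"tz":0,"ax":0,"ay":0,"az":0},{"tx":0,"ty":0,"tz":0,"ax":0,"ay":0,"az":0}]' 0 30
python3 -m inch '[{"tx":0,"ty":0,"tz":-0.01,"ax":0,"ay":0,"az":0},{"tx":0,"ty":0,"tz":-0.03,"ax":0,"ay":0,"az":0},{"tx":0,"ty":0,"tz":-0.05,"ax":0,"ay":0,"az":0},{"tx":0,"ty":0,"tz":-0.07,"ax":0,"ay":0,"az":0},{"tx":0,"ty":0,"tz":-0.07,"ax":0,"ay":0,"az":0}]'
python3 -c "
from h import *
print(loc(-.024,-.056)); to(.5235,-.2518,.1,92)"
```

```text
t: 26.13
position: [0.5585, 0.1129, 0.0285]
eef_rot: [[-0.862, 0.507, 0.0], [0.507, 0.862, -0.0], [-0.0, -0.0, -1.0]]
wrist_force: [0.0, 0.0, 0.9]
finger_gap: 0.0511
t: 26.55
position: [0.5587, 0.1142, 0.0288]
eef_rot: [[-0.862, 0.506, 0.002], [0.506, 0.862, 0.001], [-0.001, 0.001, -1.0]]
wrist_force: [-0.6, 1.5, 8.0]
finger_gap: 0.0296
t: 26.97
position: [0.5594, 0.1139, 0.1017]
eef_rot: [[-0.862, 0.507, 0.004], [0.507, 0.862, 0.001], [-0.003, 0.003, -1.0]]
wrist_force: [0.9, -0.0, -1.6]
finger_gap: 0.0297
[ 0.52386899 -0.25250347]
t(mm) [-154.3 -333.5    1.1] a(deg) [  0.12   0.22 -32.44]
```

```bash
python3 -m inch '[{"tx":-0.014,"ty":-0.03,"tz":0,"ax":0,"ay":0,"az":-4},{"tx":-0.03,"ty":-0.065,"tz":0,"ax":0,"ay":0,"az":-8},{"tx":-0.047,"ty":-0.1,"tz":0,"ax":0,"ay":0,"az":-12},{"tx":-0.063,"ty":-0.135,"tz":0,"ax":0,"ay":0,"az":-16},{"tx":-0.08,"ty":-0.17,"tz":0,"ax":0,"ay":0,"az":-20},{"tx":-0.096,"ty":-0.205,"tz":0,"ax":0,"ay":0,"az":-24},{"tx":-0.113,"ty":-0.24,"tz":0,"ax":0,"ay":0,"az":-28},{"tx":-0.129,"ty":-0.275,"tz":0,"ax":0,"ay":0,"az":-32.4},{"tx":-0.145,"ty":-0.31,"tz":0,"ax":0,"ay":0,"az":-32.4},{"tx":-0.156,"ty":-0.3325,"tz":0,"ax":0,"ay":0,"az":-32.4}]' | head -2
python3 -m inch '[{"tx":0,"ty":0,"tz":0,"ax":0,"ay":0,"az":0},{"tx":0,"ty":0,"tz":0,"ax":0,"ay":0,"az":0},{"tx":0,"ty":0,"tz":0.03,"ax":0,"ay":0,"az":0},{"tx":0,"ty":0,"tz":0.05,"ax":0,"ay":0,"az":0},{"tx":0,"ty":0,"tz":0.05,"ax":0,"ay":0,"az":0},{"tx":0,"ty":0,"tz":0.05,"ax":0,"ay":0,"az":0}]'
python3 -c "
from h import *
to(.5255,-.252,.0345,92)"
```

```text
t: 27.8
position: [0.5225, -0.2564, 0.0978]
t: 28.3
position: [0.5239, -0.25, 0.0473]
eef_rot: [[-0.999, -0.037, -0.003], [-0.037, 0.999, 0.002], [0.002, 0.002, -1.0]]
wrist_force: [-0.2, 0.0, -0.0]
finger_gap: 0.0298
t(mm) [-1.6 -2.1 12.8] a(deg) [ 0.09 -0.14  0.1 ]
```

```bash
python3 -m inch '[{"tx":-0.0015,"ty":-0.002,"tz":0.003,"ax":0,"ay":0,"az":0},{"tx":-0.0015,"ty":-0.002,"tz":0.007,"ax":0,"ay":0,"az":0},{"tx":-0.0015,"ty":-0.002,"tz":0.011,"ax":0,"ay":0,"az":0},{"tx":-0.0015,"ty":-0.002,"tz":0.013,"ax":0,"ay":0,"az":0},{"tx":-0.0015,"ty":-0.002,"tz":0.013,"ax":0,"ay":0,"az":0},{"tx":-0.0015,"ty":-0.002,"tz":0.013,"ax":0,"ay":0,"az":0}]'
```

```text
t: 28.8
position: [0.5272, -0.253, 0.0372]
eef_rot: [[-0.999, -0.036, 0.003], [-0.036, 0.999, -0.0], [-0.003, -0.0, -1.0]]
wrist_force: [-3.6, 5.0, 17.6]
finger_gap: 0.0302
```

```bash
python3 -m inch '[{"tx":0,"ty":0,"tz":-0.006,"ax":0,"ay":0,"az":0},{"tx":0.002,"ty":0.001,"tz":-0.008,"ax":0,"ay":0,"az":0},{"tx":0.002,"ty":0.001,"tz":-0.008,"ax":0,"ay":0,"az":0},{"tx":0.002,"ty":0.001,"tz":-0.005,"ax":0,"ay":0,"az":0},{"tx":0.002,"ty":0.001,"tz":-0.001,"ax":0,"ay":0,"az":0},{"tx":0.002,"ty":0.001,"tz":0,"ax":0,"ay":0,"az":0},{"tx":0.002,"ty":0.001,"tz":0,"ax":0,"ay":0,"az":0}]'
```

```text
t: 29.38
position: [0.5241, -0.2527, 0.0359]
eef_rot: [[-0.999, -0.035, 0.001], [-0.035, 0.999, -0.0], [-0.001, -0.0, -1.0]]
wrist_force: [-4.1, 3.1, 20.5]
finger_gap: 0.0309
```

```bash
python3 -m inch '[{"tx":0,"ty":0,"tz":-0.006,"ax":0,"ay":0,"az":0},{"tx":0.001,"ty":0.002,"tz":-0.012,"ax":0,"ay":0,"az":0},{"tx":0.001,"ty":0.002,"tz":-0.012,"ax":0,"ay":0,"az":0},{"tx":0.001,"ty":0.002,"tz":-0.012,"ax":0,"ay":0,"az":0}]'
python3 - <<'E'
from h import *
a,b=eyes.get_image('top'),eyes.get_image('side')
cv2.imwrite('pics/j.png',np.hstack([cv2.resize(a[180:260,370:470],(400,320),interpolation=2),cv2.resize(b[90:170,310:410],(400,320),interpolation=2)])[:,:,::-1])
E
python3 -m inch '[{"tx":0,"ty":0,"tz":0.003,"ax":0,"ay":0,"az":0},{"tx":0,"ty":0,"tz":0.006,"ax":0,"ay":0,"az":0},{"tx":0,"ty":0,"tz":0.009,"ax":0,"ay":0,"az":0},{"tx":0,"ty":0,"tz":0.009,"ax":0,"ay":0,"az":0}]'
```

```text
t: 29.72
position: [0.5227, -0.2509, 0.0469]
eef_rot: [[-0.999, -0.035, 0.0], [-0.035, 0.999, 0.0], [-0.0, 0.0, -1.0]]
wrist_force: [0.1, -0.8, -0.4]
finger_gap: 0.0309
t: 30.15
position: [0.5229, -0.2512, 0.0374]
eef_rot: [[-0.999, -0.034, 0.0], [-0.034, 0.999, -0.0], [-0.0, -0.0, -1.0]]
wrist_force: [0.7, -1.1, 0.9]
finger_gap: 0.0301
```

View pics/j.png

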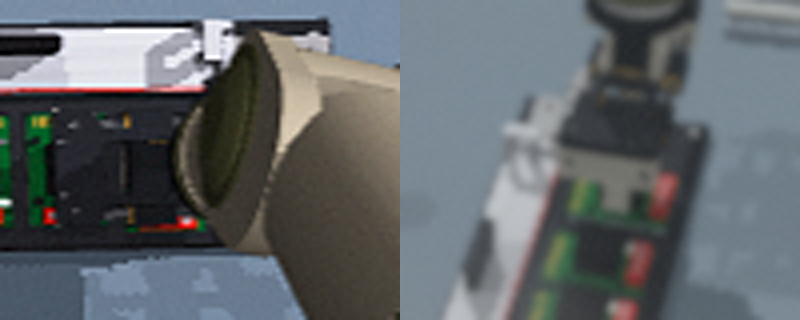

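```bash
python3 -m inch '[{"tx":0,"ty":0,"tz":0.001,"ax":0,"ay":0,"az":0},{"tx":0,"ty":0,"tz":0.002,"ax":0,"ay":0,"az":0},{"tx":0,"ty":0,"tz":0.003,"ax":0,"ay":0,"az":0},{"tx":0,"ty":0,"tz":0.003,"ax":0,"ay":0,"az":0}]'
```

```text
t: 30.48
position: [0.5235, -0.2515, 0.0356]
eef_rot: [[-0.999, -0.034, 0.002], [-0.034, 0.999, -0.001], [-0.002, -0.001, -1.0]]
wrist_force: [1.2, -1.7, 7.4]
finger_gap: 0.0296
```

```bash
python3 -m inch '[{"tx":0,"ty":0,"tz":-0.001,"ax":0,"ay":0,"az":0},{"tx":0,"ty":0,"tz":-0.001,"ax":0,"ay":0,"az":0},{"tx":0,"ty":0,"tz":-0.001,"ax":0,"ay":0,"az":0},{"tx":0,"ty":0,"tz":-0.02,"ax":0,"ay":0,"az":0},{"tx":0,"ty":0,"tz":-0.06,"ax":0,"ay":0,"az":0},{"tx":0,"ty":0.03,"tz":-0.08,"ax":0,"ay":0,"az":0},{"tx":0,"ty":0.07,"tz":-0.08,"ax":0,"ay":0,"az":0},{"tx":0,"ty":0.11,"tz":-0.08,"ax":0,"ay":0,"az":0},{"tx":0,"ty":0.15,"tz":-0.08,"ax":0,"ay":0,"az":0},{"tx":0,"ty":0.19,"tz":-0.08,"ax":0,"ay":0,"az":0}]' 55 |head -2
python3 -m inch '[{"tx":0,"ty":0.04,"tz":-0.03,"ax":0,"ay":0,"az":0},{"tx":0,"ty":0.08,"tz":-0.03,"ax":0,"ay":0,"az":0},{"tx":0,"ty":0.08,"tz":-0.03,"ax":0,"ay":0,"az":0},{"tx":0,"ty":0.08,"tz":-0.03,"ax":0,"ay":0,"az":0}]'|head -2
python3 - <<'E'
from h import *
a=eyes.get_image('top'); cv2.imwrite('pics/l.png',a[:,:,::-1])
cv2.imwrite('pics/lc.png',cv2.resize(a[175:255,310:460],(750,400),interpolation=2)[:,:,::-1])
H,S,V=cv2.split(hsv(a)); r=(((H<8)|(H>172))&(S>120)&(V>90)).astype(np.uint8); y=((H>18)&(H<34)&(S>90)&(V>80)).astype(np.uint8); g=((H>40)&(H<90)&(S>80)&(V>30)).astype(np.uint8)
for i in range(4):
    c=proj('top',[*loc(-.024,-.056+.064*i),.013])[0]; u0=int(c[0]-11)
    def ext(m): 
        q=np.argwhere(m[195:245,u0:u0+23])[:,::-1]+[u0,195]; return q
    R=ext(r); Y=ext(y)[ext(y)[:,1]<215] if len(ext(y)) else []; A=ext(g|r|y)
    w=lambda q,z:ray('top',q.mean(0),z)[0,:2]-loc(-.024,-.056+.064*i)
    print(i+1,'red',(w(R,.025)*1000).round(1),len(R),'gold',(w(np.array(Y),.013)*1000).round(1) if len(Y) else None,'box',((np.array(ray('top',np.array(cv2.minAreaRect(np.float32(A))[0]),.013)[0,:2])-loc(-.024,-.056+.064*i))*1000).round(1),cv2.minAreaRect(np.float32(A))[1:])
E
```

```text
t: 31.32
position: [0.5156, -0.0595, 0.1152]
t: 31.65
position: [0.5134, 0.0223, 0.1454]
1 red [-13.6  -0.4] 55 gold [28.3  2.8] box [6.6 0.6] ((35.0, 22.0), 90.0)
2 red [-3.  -0.6] 71 gold [34.7 -1. ] box [9.2 2.1] ((34.0, 22.0), 90.0)
3 red [-16.7  -0.8] 69 gold [33.7 -1.1] box [ 9.  -0.6] ((34.411102294921875, 21.022485733032227), 86.633544921875)
4 red [54.5 -0.8] 2 gold [51.6  6.8] box [51.7  2.9] ((18.681541442871094, 4.871119022369385), 74.47589111328125)
```

View pics/lc.png

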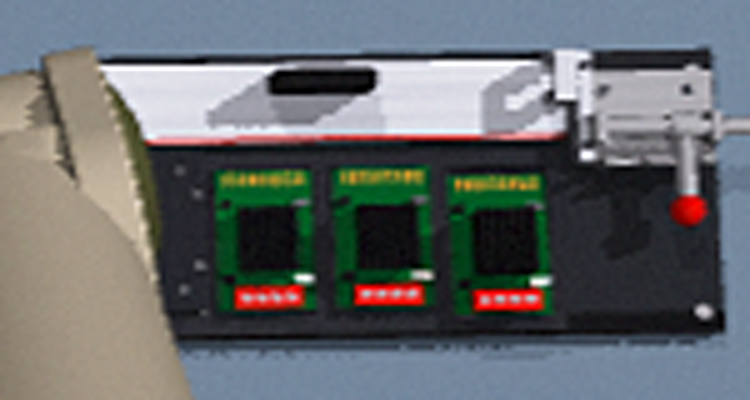

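```bash
python3 - <<'E'
from h import *
a=cv2.imread('pics/l.png')[:,:,::-1].copy()
H,S,V=cv2.split(hsv(a)); r=(((H<8)|(H>172))&(S>120)&(V>90)); y=((H>18)&(H<34)&(S>90)&(V>80)); g=((H>36)&(H<90)&(S>80)&(V>30))
Rm=np.array([[np.cos(TH),-np.sin(TH)],[np.sin(TH),np.cos(TH)]])
for i,(u0,u1) in enumerate([(398,422),(375,398),(352,375)]):
    f=lambda m,v0,v1:np.argwhere(m[v0:v1,u0:u1])[:,::-1]+[u0,v0]
    L=lambda q,z:((ray('top',q,z)[:,:2]-loc(-.024,-.056+.064*i))@Rm*1000)
    Rr,Y,A=f(r,229,240),f(y,205,216),f(g|y|r,205,240); A=A[(A[:,1]>207)]
    q=cv2.minAreaRect(np.float32(L(A,.013)));Wt=f((V>170)&(S<60),225,236)
    print(i+1,'red',L(Rr,.025).mean(0).round(1),len(Rr),'gold',L(Y,.013).mean(0).round(1),len(Y),'white',L(Wt,.013).mean(0).round(1),len(Wt),'box',np.round(q[0],1),np.round(q[1],1),round(q[2],1))
    v=cv2.fitLine(np.float32(L(Rr,.025)),2,0,.1,.1).ravel(); print('  red dir',np.degrees(np.arctan2(-v[0],v[1])))
E
```

```text
1 red [-34.2  -1.8] 42 gold [28.4  1.9] 23 white [-29.7 -13. ] 10 box [-3.7 -0.8] [76.5 55.9] 1.3
  red dir -1.1300453
2 red [-30.4  -1.7] 48 gold [34.6 -2.2] 19 white [-24.2 -13.3] 8 box [ 1.2 -1.5] [77.6 55. ] 0.7
  red dir -0.8725815
3 red [-30.1  -0.8] 58 gold [33.6 -2.3] 14 white [-25.  -12.1] 8 box [ 0.3 -0.7] [76.4 54.7] 0.3
  red dir -179.36555
```

```bash
python3 -m inch '[{"tx":-0.001,"ty":-0.04,"tz":0,"ax":0,"ay":0,"az":0},{"tx":-0.002,"ty":-0.08,"tz":0,"ax":0,"ay":0,"az":0},{"tx":-0.003,"ty":-0.12,"tz":0,"ax":0,"ay":0,"az":0},{"tx":-0.004,"ty":-0.16,"tz":0.01,"ax":0,"ay":0,"az":0},{"tx":-0.004,"ty":-0.2,"tz":0.03,"ax":0,"ay":0,"az":0},{"tx":-0.003,"ty":-0.24,"tz":0.05,"ax":0,"ay":0,"az":0},{"tx":-0.001,"ty":-0.273,"tz":0.07,"ax":0,"ay":0,"az":0},{"tx":0.001,"ty":-0.273,"tz":0.07,"ax":0,"ay":0,"az":0},{"tx":0.001,"ty":-0.273,"tz":0.07,"ax":0,"ay":0,"az":0},{"tx":0.001,"ty":-0.273,"tz":0.07,"ax":0,"ay":0,"az":0}]' 55 30|head -2
python3 -c "
from h import *
st();to(.5215,-.2515,.036,92)"
```

```text
t: 32.53
position: [0.5204, -0.2552, 0.0744]
t 32.53 p [ 0.5204 -0.2552  0.0744] yaw 91.81 gap 0.0512 F [ 0.8 -0.2  0.2]
t(mm) [-1.3  3.7 38.4] a(deg) [ 0.04 -0.1  -0.19]
```

```bash
python3 -m inch '[{"tx":-0.001,"ty":0,"tz":0.01,"ax":0,"ay":0,"az":0},{"tx":-0.001,"ty":0,"tz":0.02,"ax":0,"ay":0,"az":0},{"tx":-0.001,"ty":0,"tz":0.02,"ax":0,"ay":0,"az":0}]'|head -2
python3 -c "
from h import *
st();to(.5215,-.2515,.036,92)"
```

```text
t: 32.78
position: [0.5226, -0.2524, 0.0536]
t 32.78 p [ 0.5226 -0.2524  0.0536] yaw 92.1 gap 0.051 F [ 0.5 -0.1  0.2]
t(mm) [ 1.1  0.9 17.6] a(deg) [ 0.06 -0.07  0.1 ]
```

```bash
python3 -m inch '[{"tx":0.001,"ty":0.001,"tz":0.008,"ax":0,"ay":0,"az":0},{"tx":0.001,"ty":0.001,"tz":0.014,"ax":0,"ay":0,"az":0},{"tx":0.001,"ty":0.001,"tz":0.0165,"ax":0,"ay":0,"az":0},{"tx":0.001,"ty":0.001,"tz":0.0165,"ax":0,"ay":0,"az":0},{"tx":0.001,"ty":0.001,"tz":0.0165,"ax":0,"ay":0,"az":0}]'|head -5
python3 -m inch '[{"tx":0,"ty":0,"tz":0,"ax":0,"ay":0,"az":0},{"tx":0,"ty":0,"tz":0,"ax":0,"ay":0,"az":0},{"tx":0,"ty":0,"tz":0,"ax":0,"ay":0,"az":0},{"tx":0,"ty":0,"tz":0,"ax":0,"ay":0,"az":0},{"tx":0,"ty":0,"tz":0,"ax":0,"ay":0,"az":0}]' 0 30
python3 -m inch '[{"tx":0,"ty":0,"tz":-0.003,"ax":0,"ay":0,"az":0},{"tx":-0.002,"ty":0,"tz":-0.003,"ax":0,"ay":0,"az":0},{"tx":-0.0045,"ty":0,"tz":-0.003,"ax":0,"ay":0,"az":0},{"tx":-0.0045,"ty":0,"tz":-0.003,"ax":0,"ay":0,"az":0},{"tx":-0.0045,"ty":0,"tz":-0.003,"ax":0,"ay":0,"az":0}]'
```

```text
t: 33.2
position: [0.5218, -0.2529, 0.0384]
eef_rot: [[-0.999, -0.035, -0.0], [-0.035, 0.999, 0.0], [0.0, 0.0, -1.0]]
wrist_force: [0.0, 0.3, -0.0]
finger_gap: 0.0511
t: 33.62
position: [0.522, -0.2531, 0.0388]
eef_rot: [[-0.999, -0.034, 0.0], [-0.034, 0.999, -0.0], [-0.0, -0.0, -1.0]]
wrist_force: [-0.6, 0.1, 2.6]
finger_gap: 0.0297
t: 34.03
position: [0.5266, -0.2528, 0.0415]
eef_rot: [[-0.999, -0.035, 0.0], [-0.035, 0.999, -0.0], [-0.0, -0.0, -1.0]]
wrist_force: [-0.4, 0.3, -0.3]
finger_gap: 0.0297
```

```bash
python3 -m inch '[{"tx":0,"ty":0,"tz":0.002,"ax":0,"ay":0,"az":0},{"tx":0,"ty":0,"tz":0.004,"ax":0,"ay":0,"az":0},{"tx":0,"ty":0,"tz":0.005,"ax":0,"ay":0,"az":0},{"tx":0,"ty":0,"tz":0.005,"ax":0,"ay":0,"az":0},{"tx":0,"ty":0,"tz":0.005,"ax":0,"ay":0,"az":0}]'
```

```text
t: 34.45
position: [0.5255, -0.2529, 0.0366]
eef_rot: [[-0.999, -0.034, -0.001], [-0.034, 0.999, -0.0], [0.001, 0.0, -1.0]]
wrist_force: [-3.1, -0.2, 5.6]
finger_gap: 0.0296
```

```bash
python3 -m inch '[{"tx":0,"ty":0,"tz":0,"ax":0,"ay":0,"az":0},{"tx":0,"ty":0,"tz":0,"ax":0,"ay":0,"az":0},{"tx":0,"ty":0,"tz":0,"ax":0,"ay":0,"az":0},{"tx":0,"ty":0,"tz":-0.02,"ax":0,"ay":0,"az":0},{"tx":0,"ty":0,"tz":-0.06,"ax":0,"ay":0,"az":0},{"tx":0,"ty":0.03,"tz":-0.08,"ax":0,"ay":0,"az":0},{"tx":0,"ty":0.07,"tz":-0.1,"ax":0,"ay":0,"az":0},{"tx":0,"ty":0.11,"tz":-0.1,"ax":0,"ay":0,"az":0},{"tx":0,"ty":0.15,"tz":-0.1,"ax":0,"ay":0,"az":0},{"tx":0,"ty":0.19,"tz":-0.1,"ax":0,"ay":0,"az":0}]' 55 |head -2
python3 -m inch '[{"tx":0,"ty":0.04,"tz":0,"ax":0,"ay":0,"az":0},{"tx":0,"ty":0.08,"tz":0,"ax":0,"ay":0,"az":0},{"tx":0,"ty":0.12,"tz":0,"ax":0,"ay":0,"az":0},{"tx":0,"ty":0.15,"tz":0,"ax":0,"ay":0,"az":0},{"tx":0,"ty":0.15,"tz":0,"ax":0,"ay":0,"az":0}]'|head -2
cat > m.py <<'E'
from h import *
import sys
a=eyes.get_image('top'); b=eyes.get_image('side')
H,S,V=cv2.split(hsv(a)); r=(((H<8)|(H>172))&(S>120)&(V>90)); y=((H>18)&(H<34)&(S>90)&(V>80)); g=((H>36)&(H<90)&(S>80)&(V>30))
Rm=np.array([[np.cos(TH),-np.sin(TH)],[np.sin(TH),np.cos(TH)]])
for i,(u0,u1) in enumerate([(398,422),(375,398),(352,375),(327,351)]):
    f=lambda m,v0,v1:np.argwhere(m[v0:v1,u0:u1])[:,::-1]+[u0,v0]
    L=lambda q,z:((ray('top',q,z)[:,:2]-loc(-.024,-.056+.064*i))@Rm*1000)
    Rr,Y,A=f(r,229,240),f(y,206,216),f(g|y|r,206,240)
    q=cv2.minAreaRect(np.float32(L(A,.013)))
    print(i+1,'red',L(Rr,.025).mean(0).round(1),len(Rr),'gold',L(Y,.013).mean(0).round(1),len(Y),'box',np.round(q[0],1),np.round(q[1],1),round(q[2],1))
if len(sys.argv)>1:
    cv2.imwrite(sys.argv[1],np.vstack([cv2.resize(a[180:250,315:465],(645,301),interpolation=2),cv2.resize(b[100:170,290:440],(645,299),interpolation=2)])[:,:,::-1])
E
python3 m.py pics/n1.png
```

```text
t: 35.28
position: [0.5198, -0.0613, 0.1371]
t: 35.7
position: [0.5144, 0.0945, 0.1365]
1 red [-31.6  -0.9] 45 gold [33.8 -2.8] 15 box [-0.1 -1.8] [55.  76.1] 88.9
2 red [-30.3  -1.9] 49 gold [34.6 -2.2] 19 box [ 1.2 -1.6] [55.5 76.9] 89.9
3 red [-30.   -0.6] 57 gold [33.5 -3.3] 15 box [ 0.2 -0.8] [76.5 54.6] 0.4
4 red [-30.2  -0. ] 42 gold [33.3  2.2] 15 box [ 1.  -0.7] [54.5 76. ] 88.9
```

View pics/n1.png

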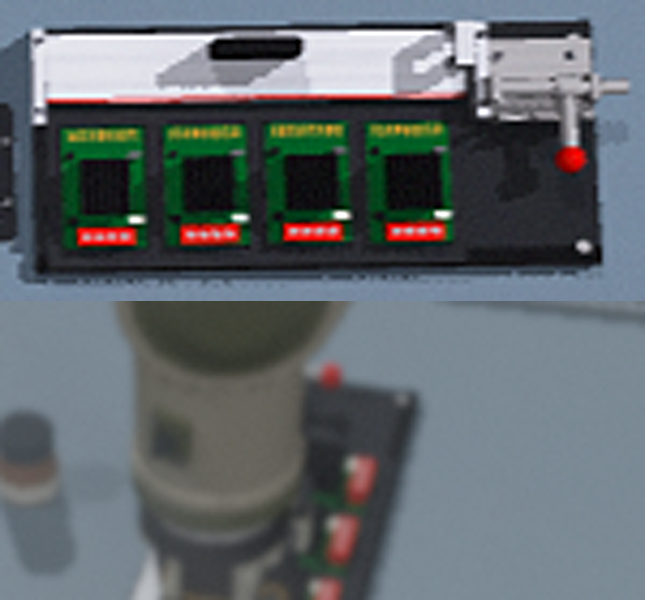

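```bash
python3 -m inch '[{"tx":0,"ty":-0.04,"tz":0,"ax":0,"ay":0,"az":0},{"tx":0,"ty":-0.08,"tz":0,"ax":0,"ay":0,"az":0},{"tx":0,"ty":-0.12,"tz":0,"ax":0,"ay":0,"az":0},{"tx":0,"ty":-0.16,"tz":0,"ax":0,"ay":0,"az":0},{"tx":0,"ty":-0.2,"tz":0,"ax":0,"ay":0,"az":0},{"tx":0,"ty":-0.24,"tz":0,"ax":0,"ay":0,"az":0},{"tx":0,"ty":-0.28,"tz":0.02,"ax":0,"ay":0,"az":0},{"tx":0,"ty":-0.32,"tz":0.04,"ax":0,"ay":0,"az":0},{"tx":0,"ty":-0.348,"tz":0.06,"ax":0,"ay":0,"az":0},{"tx":0,"ty":-0.348,"tz":0.06,"ax":0,"ay":0,"az":0}]' 0 10|head -2
python3 -m inch '[{"tx":0,"ty":0,"tz":0.01,"ax":0,"ay":0,"az":0},{"tx":0,"ty":0,"tz":0.015,"ax":0,"ay":0,"az":0},{"tx":0,"ty":0,"tz":0.015,"ax":0,"ay":0,"az":0}]'
python3 -c "
from h import *
st();to(.5245,-.2535,.0555,92)"
```

```text
t: 36.63
position: [0.5227, -0.2704, 0.073]
t: 36.88
position: [0.5258, -0.26, 0.0606]
eef_rot: [[-0.999, -0.035, -0.001], [-0.035, 0.999, 0.001], [0.001, 0.001, -1.0]]
wrist_force: [1.2, -0.1, -0.1]
finger_gap: 0.0004
t 36.88 p [ 0.5258 -0.26    0.0606] yaw 92.01 gap 0.0004 F [ 1.2 -0.1 -0.1]
t(mm) [1.1 6.5 5.1] a(deg) [ 0.06 -0.08  0.01]
```

```bash
python3 -m inch '[{"tx":0.001,"ty":0.0065,"tz":0,"ax":0,"ay":0,"az":0},{"tx":0.001,"ty":0.0065,"tz":0.002,"ax":0,"ay":0,"az":0},{"tx":0.001,"ty":0.0065,"tz":0.004,"ax":0,"ay":0,"az":0},{"tx":0.001,"ty":0.0065,"tz":0.005,"ax":0,"ay":0,"az":0},{"tx":0.001,"ty":0.0065,"tz":0.005,"ax":0,"ay":0,"az":0}]' | grep -v eef
python3 -m inch '[{"tx":0,"ty":0,"tz":0.001,"ax":0,"ay":0,"az":0},{"tx":0,"ty":0,"tz":0.001,"ax":0,"ay":0,"az":0},{"tx":0,"ty":0,"tz":0.001,"ax":0,"ay":0,"az":0}]'| grep -v eef
python3 -m inch '[{"tx":0,"ty":0,"tz":0.001,"ax":0,"ay":0,"az":0},{"tx":0,"ty":0,"tz":0.001,"ax":0,"ay":0,"az":0},{"tx":0,"ty":0,"tz":0.001,"ax":0,"ay":0,"az":0}]'| grep -v eef
```

```text
t: 37.3
position: [0.5256, -0.254, 0.0566]
wrist_force: [-0.5, 0.7, 0.7]
finger_gap: 0.0006
t: 37.55
position: [0.5254, -0.2545, 0.0556]
wrist_force: [1.2, -0.2, 0.1]
finger_gap: 0.0003
t: 37.8
position: [0.5254, -0.2545, 0.0554]
wrist_force: [-1.0, 1.9, 9.7]
finger_gap: 0.0004
```

```bash
python3 -m inch '[{"tx":0,"ty":0,"tz":-0.03,"ax":0,"ay":0,"az":0},{"tx":0,"ty":0,"tz":-0.06,"ax":0,"ay":0,"az":7},{"tx":-0.01,"ty":0.01,"tz":-0.07,"ax":0,"ay":0,"az":14},{"tx":-0.03,"ty":0.03,"tz":-0.07,"ax":0,"ay":0,"az":21},{"tx":-0.05,"ty":0.06,"tz":-0.07,"ax":0,"ay":0,"az":28},{"tx":-0.07,"ty":0.08,"tz":-0.07,"ax":0,"ay":0,"az":35},{"tx":-0.085,"ty":0.098,"tz":-0.07,"ax":0,"ay":0,"az":42},{"tx":-0.085,"ty":0.098,"tz":-0.07,"ax":0,"ay":0,"az":49},{"tx":-0.085,"ty":0.098,"tz":-0.07,"ax":0,"ay":0,"az":56},{"tx":-0.085,"ty":0.098,"tz":-0.07,"ax":0,"ay":0,"az":63}]' 45 20 | head -2
python3 -m inch '[{"tx":0,"ty":0,"tz":0,"ax":0,"ay":0,"az":7},{"tx":0,"ty":0,"tz":0,"ax":0,"ay":0,"az":14},{"tx":0,"ty":0,"tz":0,"ax":0,"ay":0,"az":21},{"tx":0,"ty":0,"tz":0,"ax":0,"ay":0,"az":27},{"tx":0,"ty":0,"tz":0,"ax":0,"ay":0,"az":27},{"tx":0,"ty":0,"tz":0,"ax":0,"ay":0,"az":27}]' | head -2
python3 -c "
from h import *
st();to(.6065,-.1535,.0456,2)"
```

```text
t: 38.63
position: [0.6072, -0.1528, 0.1244]
t: 39.13
position: [0.6069, -0.1533, 0.1244]
t 39.13 p [ 0.6069 -0.1533  0.1244] yaw 2.19 gap 0.0418 F [-0.2  0.7  0.4]
t(mm) [-0.1 -0.4 78.8] a(deg) [-0.02  0.02  0.19]
```

Descend, grip, push shut 28 mm (to the stop).

```bash
python3 -m inch '[{"tx":0,"ty":0,"tz":0.03,"ax":0,"ay":0,"az":0},{"tx":0,"ty":0,"tz":0.055,"ax":0,"ay":0,"az":0},{"tx":0,"ty":0,"tz":0.07,"ax":0,"ay":0,"az":0},{"tx":0,"ty":0,"tz":0.079,"ax":0,"ay":0,"az":0},{"tx":0,"ty":0,"tz":0.079,"ax":0,"ay":0,"az":0}]' | grep -v eef
python3 -m inch '[{"tx":0,"ty":0,"tz":0,"ax":0,"ay":0,"az":0},{"tx":0,"ty":0,"tz":0,"ax":0,"ay":0,"az":0},{"tx":0,"ty":0,"tz":0,"ax":0,"ay":0,"az":0},{"tx":0,"ty":0,"tz":0,"ax":0,"ay":0,"az":0},{"tx":0,"ty":0,"tz":0,"ax":0,"ay":0,"az":0},{"tx":0,"ty":0,"tz":0,"ax":0,"ay":0,"az":0}]' 0 20 | grep -v eef
python3 -m inch '[{"tx":0,"ty":-0.005,"tz":0,"ax":0,"ay":0,"az":0},{"tx":0,"ty":-0.01,"tz":0,"ax":0,"ay":0,"az":0},{"tx":0,"ty":-0.015,"tz":0,"ax":0,"ay":0,"az":0},{"tx":0,"ty":-0.02,"tz":0,"ax":0,"ay":0,"az":0},{"tx":0,"ty":-0.025,"tz":0,"ax":0,"ay":0,"az":0},{"tx":0,"ty":-0.028,"tz":0,"ax":0,"ay":0,"az":0},{"tx":0,"ty":-0.028,"tz":0,"ax":0,"ay":0,"az":0},{"tx":0,"ty":-0.028,"tz":0,"ax":0,"ay":0,"az":0}]' | grep -v eef
```

```text
t: 39.55
position: [0.606, -0.1535, 0.0439]
wrist_force: [-0.6, 0.6, 0.4]
finger_gap: 0.0415
t: 40.05
position: [0.6073, -0.1535, 0.0463]
wrist_force: [-0.9, -0.8, 4.5]
finger_gap: 0.0121
t: 40.72
position: [0.5799, -0.1543, 0.0462]
wrist_force: [3.9, 1.2, 6.4]
finger_gap: 0.0117
```

```bash
python3 -m inch '[{"tx":0,"ty":-0.0015,"tz":0,"ax":0,"ay":0,"az":0},{"tx":0,"ty":-0.0015,"tz":0,"ax":0,"ay":0,"az":0},{"tx":0,"ty":-0.0015,"tz":0,"ax":0,"ay":0,"az":0}]' | grep -v eef
python3 -m inch '[{"tx":0,"ty":0,"tz":0,"ax":0,"ay":0,"az":0},{"tx":0,"ty":0,"tz":0,"ax":0,"ay":0,"az":0},{"tx":0,"ty":0,"tz":0,"ax":0,"ay":0,"az":0},{"tx":0,"ty":0,"tz":-0.03,"ax":0,"ay":0,"az":0},{"tx":0,"ty":0,"tz":-0.06,"ax":0,"ay":0,"az":-7},{"tx":0,"ty":0,"tz":-0.08,"ax":0,"ay":0,"az":-14},{"tx":0,"ty":0,"tz":-0.08,"ax":0,"ay":0,"az":-21},{"tx":0,"ty":0,"tz":-0.08,"ax":0,"ay":0,"az":-28},{"tx":0,"ty":0,"tz":-0.08,"ax":0,"ay":0,"az":-35},{"tx":0,"ty":0,"tz":-0.08,"ax":0,"ay":0,"az":-42}]' 45 | head -2
python3 -m inch '[{"tx":0,"ty":0,"tz":0,"ax":0,"ay":0,"az":-7},{"tx":0,"ty":0,"tz":0,"ax":0,"ay":0,"az":-14},{"tx":0,"ty":0,"tz":0,"ax":0,"ay":0,"az":-21},{"tx":0,"ty":0,"tz":0,"ax":0,"ay":0,"az":-28},{"tx":0,"ty":0,"tz":0,"ax":0,"ay":0,"az":-35},{"tx":0,"ty":0,"tz":0,"ax":0,"ay":0,"az":-42},{"tx":0,"ty":0,"tz":0,"ax":0,"ay":0,"az":-48},{"tx":0,"ty":0,"tz":0,"ax":0,"ay":0,"az":-48},{"tx":0,"ty":0,"tz":0,"ax":0,"ay":0,"az":-48}]' | head -2
python3 - <<'E'
from h import *
a=eyes.get_image('top');H,S,V=cv2.split(hsv(a)); r=(((H<8)|(H>172))&(S>150)&(V>90)); pk=np.array([p for p in np.argwhere(r)[:,::-1] if 425<p[0]<465 and 205<p[1]<225]);print(len(pk))
if len(pk): print('knob',ray('top',pk.mean(0),.03)[0])
st(); to(.539,-.3515,.12,92)
E
```

```text
t: 40.97
position: [0.5799, -0.1543, 0.0462]
wrist_force: [6.7, 1.9, 3.0]
finger_gap: 0.0117
t: 41.8
position: [0.5765, -0.1546, 0.1254]
t: 42.55
position: [0.5766, -0.1549, 0.1252]
0
t 42.6 p [ 0.5768 -0.1548  0.1252] yaw 91.74 gap 0.042 F [-0.2  0.3 -0.3]
t(mm) [  43.8 -195.5    5.2] a(deg) [ 0.01 -0.06 -0.26]
```

```bash
python3 -m inch '[{"tx":0.01,"ty":-0.03,"tz":0,"ax":0,"ay":0,"az":0},{"tx":0.02,"ty":-0.07,"tz":0,"ax":0,"ay":0,"az":0},{"tx":0.03,"ty":-0.11,"tz":0,"ax":0,"ay":0,"az":0},{"tx":0.04,"ty":-0.15,"tz":0,"ax":0,"ay":0,"az":0},{"tx":0.0435,"ty":-0.195,"tz":0,"ax":0,"ay":0,"az":-0.3},{"tx":0.0435,"ty":-0.195,"tz":0.02,"ax":0,"ay":0,"az":-0.3},{"tx":0.0435,"ty":-0.195,"tz":0.02,"ax":0,"ay":0,"az":-0.3},{"tx":0.0435,"ty":-0.195,"tz":0.02,"ax":0,"ay":0,"az":-0.3}]' | head -2
python3 -c "
from h import *
st();to(.539,-.351,.03,92)"
```

```text
t: 43.27
position: [0.5398, -0.3507, 0.1046]
t 43.27 p [ 0.5398 -0.3507  0.1046] yaw 92.11 gap 0.0418 F [-0.5  0.4  0.3]
t(mm) [ 0.6 -0.4 74.6] a(deg) [ 0.08 -0.12  0.11]
```

```bash
python3 -m inch '[{"tx":0.0005,"ty":0,"tz":0.025,"ax":0,"ay":0,"az":0},{"tx":0.0005,"ty":0,"tz":0.05,"ax":0,"ay":0,"az":0},{"tx":0.0005,"ty":0,"tz":0.068,"ax":0,"ay":0,"az":0},{"tx":0.0005,"ty":0,"tz":0.0745,"ax":0,"ay":0,"az":0},{"tx":0.0005,"ty":0,"tz":0.0745,"ax":0,"ay":0,"az":0},{"tx":0.0005,"ty":0,"tz":0.0745,"ax":0,"ay":0,"az":0}]'| grep -v eef
python3 -m inch '[{"tx":0,"ty":0,"tz":0,"ax":0,"ay":0,"az":0},{"tx":0,"ty":0,"tz":0,"ax":0,"ay":0,"az":0},{"tx":0,"ty":0,"tz":0,"ax":0,"ay":0,"az":0},{"tx":0,"ty":0,"tz":0,"ax":0,"ay":0,"az":0},{"tx":0,"ty":0,"tz":0,"ax":0,"ay":0,"az":0},{"tx":0,"ty":0,"tz":0,"ax":0,"ay":0,"az":0}]' 0 20| grep -v eef
python3 -m inch '[{"tx":-0.0005,"ty":0,"tz":-0.0067,"ax":0,"ay":0,"az":0},{"tx":-0.002,"ty":0,"tz":-0.0133,"ax":0,"ay":0,"az":0},{"tx":-0.0045,"ty":0,"tz":-0.0196,"ax":0,"ay":0,"az":0},{"tx":-0.0079,"ty":0,"tz":-0.0254,"ax":0,"ay":0,"az":0},{"tx":-0.0121,"ty":0,"tz":-0.0307,"ax":0,"ay":0,"az":0},{"tx":-0.017,"ty":0,"tz":-0.0352,"ax":0,"ay":0,"az":0},{"tx":-0.0207,"ty":0,"tz":-0.0379,"ax":0,"ay":0,"az":0},{"tx":-0.0207,"ty":0,"tz":-0.0379,"ax":0,"ay":0,"az":0},{"tx":-0.0207,"ty":0,"tz":-0.0379,"ax":0,"ay":0,"az":0}]'| grep -v eef
```

```text
t: 43.77
position: [0.541, -0.3499, 0.0318]
wrist_force: [0.4, -0.9, 0.2]
finger_gap: 0.0418
t: 44.27
position: [0.5404, -0.3502, 0.0315]
wrist_force: [-0.4, 4.0, 4.9]
finger_gap: 0.0165
t: 45.02
position: [0.5606, -0.3495, 0.0697]
wrist_force: [-2.7, 4.6, 0.9]
finger_gap: 0.0168
```

```bash
python3 -m inch '[{"tx":0,"ty":0.006,"tz":0,"ax":0,"ay":0,"az":0},{"tx":0,"ty":0.012,"tz":0,"ax":0,"ay":0,"az":0},{"tx":0,"ty":0.018,"tz":0,"ax":0,"ay":0,"az":0},{"tx":0,"ty":0.024,"tz":0,"ax":0,"ay":0,"az":0},{"tx":0,"ty":0.0305,"tz":0,"ax":0,"ay":0,"az":0},{"tx":0,"ty":0.0305,"tz":0,"ax":0,"ay":0,"az":0},{"tx":0,"ty":0.0305,"tz":0,"ax":0,"ay":0,"az":0},{"tx":0,"ty":0.0305,"tz":0,"ax":0,"ay":0,"az":0}]'| grep -v eef
```

```text
t: 45.68
position: [0.5589, -0.3191, 0.0691]
wrist_force: [-4.6, 1.0, 6.1]
finger_gap: 0.0165
```

```bash
python3 -m inch '[{"tx":0,"ty":0.0015,"tz":0,"ax":0,"ay":0,"az":0},{"tx":0,"ty":0.0015,"tz":0,"ax":0,"ay":0,"az":0},{"tx":0,"ty":0.0015,"tz":0,"ax":0,"ay":0,"az":0}]'| grep -v eef
python3 -m inch '[{"tx":0.0037,"ty":-0.001,"tz":0.0027,"ax":0,"ay":0,"az":0},{"tx":0.0086,"ty":-0.001,"tz":0.0072,"ax":0,"ay":0,"az":0},{"tx":0.0128,"ty":-0.001,"tz":0.0125,"ax":0,"ay":0,"az":0},{"tx":0.0162,"ty":-0.001,"tz":0.0183,"ax":0,"ay":0,"az":0},{"tx":0.0187,"ty":-0.001,"tz":0.0246,"ax":0,"ay":0,"az":0},{"tx":0.0202,"ty":-0.001,"tz":0.0312,"ax":0,"ay":0,"az":0},{"tx":0.0207,"ty":-0.001,"tz":0.0365,"ax":0,"ay":0,"az":0},{"tx":0.0207,"ty":-0.001,"tz":0.0375,"ax":0,"ay":0,"az":0},{"tx":0.0207,"ty":-0.001,"tz":0.0375,"ax":0,"ay":0,"az":0}]'| grep -v eef
```

```text
t: 45.93
position: [0.5591, -0.3188, 0.0693]
wrist_force: [-5.1, -3.3, 4.4]
finger_gap: 0.0164
t: 46.68
position: [0.5392, -0.3198, 0.0313]
wrist_force: [0.6, 0.8, 7.0]
finger_gap: 0.0167
```

Down to the original height. Release, lift, back off and check.

```bash
python3 -m inch '[{"tx":0,"ty":0,"tz":0,"ax":0,"ay":0,"az":0},{"tx":0,"ty":0,"tz":0,"ax":0,"ay":0,"az":0},{"tx":0,"ty":0,"tz":0,"ax":0,"ay":0,"az":0},{"tx":0,"ty":0,"tz":-0.03,"ax":0,"ay":0,"az":0},{"tx":0,"ty":0,"tz":-0.07,"ax":0,"ay":0,"az":0},{"tx":0,"ty":0.03,"tz":-0.11,"ax":0,"ay":0,"az":0},{"tx":0.01,"ty":0.07,"tz":-0.13,"ax":0,"ay":0,"az":0},{"tx":0.02,"ty":0.11,"tz":-0.13,"ax":0,"ay":0,"az":0},{"tx":0.03,"ty":0.15,"tz":-0.13,"ax":0,"ay":0,"az":0},{"tx":0.04,"ty":0.19,"tz":-0.13,"ax":0,"ay":0,"az":0}]' 45|head -2
python3 -m inch '[{"tx":0,"ty":0.04,"tz":0,"ax":0,"ay":0,"az":0},{"tx":0,"ty":0.08,"tz":0,"ax":0,"ay":0,"az":0},{"tx":0,"ty":0.12,"tz":0,"ax":0,"ay":0,"az":0},{"tx":0,"ty":0.16,"tz":0,"ax":0,"ay":0,"az":0},{"tx":0,"ty":0.2,"tz":0,"ax":0,"ay":0,"az":0},{"tx":0,"ty":0.24,"tz":0,"ax":0,"ay":0,"az":0},{"tx":0,"ty":0.28,"tz":0,"ax":0,"ay":0,"az":0},{"tx":0,"ty":0.32,"tz":0,"ax":0,"ay":0,"az":0},{"tx":0,"ty":0.36,"tz":0,"ax":0,"ay":0,"az":0},{"tx":0,"ty":0.36,"tz":0,"ax":0,"ay":0,"az":0}]'|head -2
python3 m.py pics/z.png
python3 - <<'E'
from h import *
a=eyes.get_image('top');H,S,V=cv2.split(hsv(a)); r=(((H<8)|(H>172))&(S>150)&(V>90)); pk=np.array([p for p in np.argwhere(r)[:,::-1] if 425<p[0]<465 and 205<p[1]<225]);print(len(pk),'knob',ray('top',pk.mean(0),.03)[0],'start .5383 -.3214'); st()
E
```

```text
t: 47.52
position: [0.4931, -0.139, 0.162]
t: 48.35
position: [0.4786, 0.2285, 0.1613]
1 red [-31.6  -0.9] 45 gold [nan nan] 0 box [-5.5  0.7] [59.  65.1] 88.9
2 red [-30.4  -1.7] 48 gold [nan nan] 0 box [-4.3 -1.1] [60.  65.1] 88.9
3 red [-33.6   0.8] 55 gold [nan nan] 0 box [-5.6  0.7] [54.8 70.5] 88.9
4 red [-30.2  -0.4] 43 gold [nan nan] 0 box [-4.4  2.1] [59.5 65.1] 88.9
33 knob [ 0.5382652  -0.32142322  0.03      ] start .5383 -.3214
t 48.5 p [0.4791 0.2192 0.161 ] yaw 92.35 gap 0.0416 F [-0.3 -0.5 -0. ]m.py:11: RuntimeWarning: Mean of empty slice.
  print(i+1,'red',L(Rr,.025).mean(0).round(1),len(Rr),'gold',L(Y,.013).mean(0).round(1),len(Y),'box',np.round(q[0],1),np.round(q[1],1),round(q[2],1))
  ret = um.true_divide(
```

View pics/z.png

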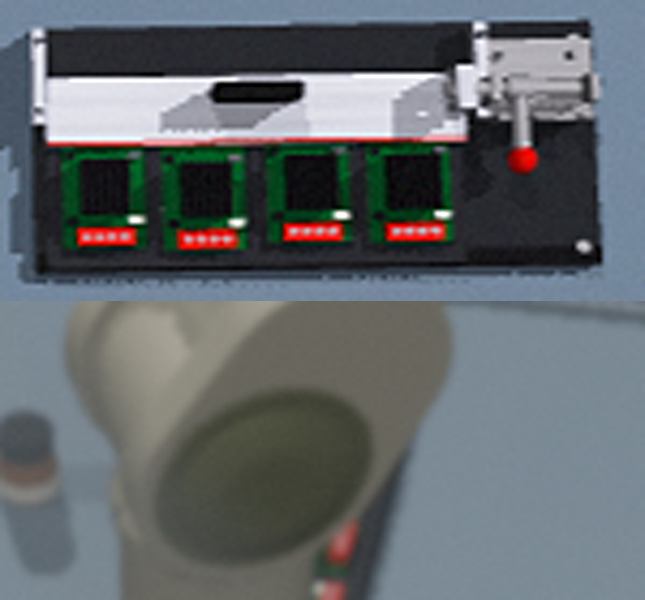

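```bash
python3 -m inch '[{"tx":0,"ty":-0.04,"tz":0,"ax":0,"ay":0,"az":0},{"tx":-0.01,"ty":-0.08,"tz":0,"ax":0,"ay":0,"az":0},{"tx":-0.015,"ty":-0.12,"tz":0,"ax":0,"ay":0,"az":0},{"tx":-0.02,"ty":-0.16,"tz":0,"ax":0,"ay":0,"az":0},{"tx":-0.023,"ty":-0.2,"tz":0.01,"ax":0,"ay":0,"az":0},{"tx":-0.025,"ty":-0.24,"tz":0.03,"ax":0,"ay":0,"az":0},{"tx":-0.026,"ty":-0.28,"tz":0.05,"ax":0,"ay":0,"az":0},{"tx":-0.026,"ty":-0.32,"tz":0.07,"ax":0,"ay":0,"az":0},{"tx":-0.026,"ty":-0.345,"tz":0.09,"ax":0,"ay":0,"az":0},{"tx":-0.026,"ty":-0.345,"tz":0.09,"ax":0,"ay":0,"az":0}]' 0 10|head -2
python3 -m inch '[{"tx":0,"ty":0,"tz":0,"ax":0,"ay":0,"az":0},{"tx":0,"ty":0,"tz":0,"ax":0,"ay":0,"az":0},{"tx":0,"ty":0,"tz":0,"ax":0,"ay":0,"az":0}]'|head -2
python3 -c "
from h import *
st();to(.517,-.1235,.062,92)"
```

```text
t: 49.33
position: [0.5159, -0.1337, 0.068]
t: 49.58
position: [0.5193, -0.1239, 0.072]
t 49.58 p [ 0.5193 -0.1239  0.072 ] yaw 92.3 gap 0.0004 F [-0.2  0.3 -0. ]
t(mm) [ 2.3  0.5 10. ] a(deg) [0.01 0.03 0.3 ]
```

```bash
python3 -m inch '[{"tx":0.002,"ty":0,"tz":0.005,"ax":0,"ay":0,"az":0},{"tx":0.002,"ty":0,"tz":0.01,"ax":0,"ay":0,"az":0},{"tx":0.002,"ty":0,"tz":0.012,"ax":0,"ay":0,"az":0},{"tx":0.002,"ty":0,"tz":0.012,"ax":0,"ay":0,"az":0}]' | grep -v eef
python3 -m inch '[{"tx":0,"ty":0,"tz":0.0015,"ax":0,"ay":0,"az":0},{"tx":0,"ty":0,"tz":0.0015,"ax":0,"ay":0,"az":0},{"tx":0,"ty":0,"tz":0.0015,"ax":0,"ay":0,"az":0}]'| grep -v eef
python3 -m inch '[{"tx":0,"ty":0,"tz":0.001,"ax":0,"ay":0,"az":0},{"tx":0,"ty":0,"tz":0.001,"ax":0,"ay":0,"az":0},{"tx":0,"ty":0,"tz":0.001,"ax":0,"ay":0,"az":0}]'| grep -v eef
```

```text
t: 49.92
position: [0.5172, -0.1237, 0.059]
wrist_force: [-0.1, 0.6, -0.6]
finger_gap: 0.0001
t: 50.17
position: [0.5174, -0.1243, 0.0579]
wrist_force: [0.4, 0.4, -0.2]
finger_gap: 0.0004
t: 50.42
position: [0.5174, -0.1244, 0.0569]
wrist_force: [0.2, 1.1, 0.5]
finger_gap: 0.0003
```

```bash
python3 -m inch '[{"tx":0,"ty":0,"tz":0.001,"ax":0,"ay":0,"az":0},{"tx":0,"ty":0,"tz":0.001,"ax":0,"ay":0,"az":0},{"tx":0,"ty":0,"tz":0.001,"ax":0,"ay":0,"az":0}]'| grep -v eef
python3 -m inch '[{"tx":0,"ty":0,"tz":0.001,"ax":0,"ay":0,"az":0},{"tx":0,"ty":0,"tz":0.001,"ax":0,"ay":0,"az":0},{"tx":0,"ty":0,"tz":0.001,"ax":0,"ay":0,"az":0}]'| grep -v eef
```

```text
t: 50.67
position: [0.5174, -0.1244, 0.0559]
wrist_force: [-0.1, 0.4, 0.6]
finger_gap: 0.0006
t: 50.92
position: [0.5174, -0.1245, 0.0554]
wrist_force: [-1.1, 0.7, 6.6]
finger_gap: 0.0009
```

```bash
python3 -m inch '[{"tx":0,"ty":0,"tz":-0.03,"ax":0,"ay":0,"az":0},{"tx":0,"ty":0,"tz":-0.07,"ax":0,"ay":0,"az":0},{"tx":0,"ty":0.03,"tz":-0.1,"ax":0,"ay":0,"az":0},{"tx":0,"ty":0.07,"tz":-0.1,"ax":0,"ay":0,"az":0},{"tx":0,"ty":0.11,"tz":-0.1,"ax":0,"ay":0,"az":0},{"tx":0,"ty":0.15,"tz":-0.1,"ax":0,"ay":0,"az":0},{"tx":0,"ty":0.19,"tz":-0.1,"ax":0,"ay":0,"az":0},{"tx":0,"ty":0.22,"tz":-0.1,"ax":0,"ay":0,"az":0},{"tx":0,"ty":0.22,"tz":-0.1,"ax":0,"ay":0,"az":0},{"tx":0,"ty":0.22,"tz":-0.1,"ax":0,"ay":0,"az":0}]'|head -2
python3 m.py 2>/dev/null
python3 - <<'E'
from h import *
a=eyes.get_image('top');o=cv2.imread('pics/top0.png')[:,:,::-1]
H,S,V=cv2.split(hsv(a)); r=(((H<8)|(H>172))&(S>150)&(V>90)); pk=np.array([p for p in np.argwhere(r)[:,::-1] if 425<p[0]<465 and 205<p[1]<225]);print('knob',ray('top',pk.mean(0),.03)[0])
d=lambda i:cv2.split(hsv(i.copy()))
for i in (o,a):
    H,S,V=d(i); ps=np.array([p for p in np.argwhere(((H<8)|(H>172))&(S>150)&(V>90))[:,::-1] if 326<p[0]<412 and 205<p[1]<216]); print('gate stripe row',ps[:,1].mean(),len(ps))
from bench import ticket
print(ticket.finish_job())
E
```

```text
t: 51.75
position: [0.5084, 0.0974, 0.1548]
1 red [-31.7  -0.6] 44 gold [nan nan] 0 box [-5.5  0.7] [59.  65.1] 88.9
2 red [-30.3  -1.9] 49 gold [nan nan] 0 box [-4.3 -2.3] [57.5 65.1] 88.9
3 red [-33.6   0.8] 55 gold [nan nan] 0 box [-5.6  0.8] [54.5 71. ] 88.3
4 red [-30.3   0.3] 43 gold [nan nan] 0 box [-4.4  2. ] [59.6 65.1] 88.9
knob [ 0.5382652  -0.32142322  0.03      ]
gate stripe row 212.42592592592592 54
gate stripe row 212.44642857142858 56
the job is handed in; nothing more can be done
None
```

I drew the bolt, opened the gate and seated all four boards with their bare edges to the gate. I then shut the gate, shot the bolt and dropped the handle back into the first notch. The job was handed in at about 52 s of the 208 s allowed; no verdict was reported.

- **Bolt and gate:** in the last image the knob is at (0.538, -0.321), as at the start, and the gate's red stripe is in the same image row as when it was shut.
- **Pocket 1:** this board first landed on the pocket rim, about 4 mm off. I regripped and reseated it, and a light fingertip press then met the heatsink at the height of a seated board (about 38 mm).
- **Pocket 3:** after the gate was shut, this board measured about 3.5 mm nearer the -x side than before, for a reason I did not find. Pressing it gave the same seated height, so I left it. I estimate it about 2.3 mm off centre, against the 5 mm limit.
- **Pockets 2 and 4:** I checked these by camera only. They stayed within about 1 mm along the carrier's x of where they were placed.
- **Spool, jar and bin:** I never moved the arm near them, but I did not measure them at the end.

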